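Set up the sample board and its approved packs at the inspection place

ROBOT

A 6-joint arm with a two-finger parallel gripper is mounted at the origin on the work surface. World frame = base frame: x ahead of the robot, y to its left, z up, the work surface at z = 0. Lengths are in m, angles in rad, forces in N, time in s.
With the tool pointing down it reaches from about 0.375 to 0.75 m from the base axis. Payload 9 kg.
Tool frame: the origin (TCP) lies midway between the tips of the shut fingers; the grasp point (between the pads) lies ctrl.tcp_to_grasp behind it (ctrl.tcp_to_grasp is the distance from the TCP to the grasp point, in m); z points along the fingers, y is the line along which they close (so a half turn about z gives the same grasp; the last joint's range is limited). The gripper opens to 85 mm and grips with 20 to 120 N. Pads are 22 mm wide; open, the fingers measure 114 mm over their backs; the gripper's body (76 mm by 85 mm) begins 54 mm behind the grasp point. The pads swing forward as they close: fully open they stand 13 mm farther back than shut.
Start: joints at [-1.554, 0.104, 0.097, 1.564, 0, 1.353], TCP at [0.14, -0.584, 0.231] pointing down, gripper open.
Joint ranges: [-2.99, 2.99], [-0.84, 1.86], [-1.1, 1.16], [-1.84, 2.11], [-1.51, 1.56], [-3.14, 3.14]. Speed limits (rad/s): [2.22, 2.22, 2.57, 3.14, 3.14, 3.14].

INTERFACE

Orientations are given as a rotation vector (axis times angle).
In Python, from bench import readout, eyes, hand_in, ctrl gives the robot as it stands.
- The arm moves only by the tool servo_tool, never from a script. Its argument "increments" is a list of rows, each a list of 3 entries, a list of its own where there are three numbers: the closure, from 0 (fully open) to 1 (shut), then the shift along the tool's x, y, z in mm, then the turn about the tool's z in rad. In form: [[gripper, [x, y, z], roll], ...]. A call has exactly 8 rows; each row is the pose to reach, as a shift and turn from the pose commanded when the call began, along the tool's axes at that moment; what a row does not reach only later rows make up. A row lasts 1/8 s, in which the tool goes at most 62.5 mm and 10.7 degrees, less where a joint would pass 70% of its speed; a pose out of reach is approached as far as the arm can. A call with a gripper value outside its range is refused whole. The fingers move at their own pace and stop on an object; "force" is the grip in N (left out, the last holds). Time passes only in rows, so rows that repeat a pose let the fingers close, or fill a call up. It gives the time, the measured TCP pose, the force, the opening and the grip force at its end, in the units of the state.
- readout.state(): the state, without advancing time (a new reading comes with each control period).
- eyes.grab_frame(name): name is "scene" or "top"; returns a dict with "img" (384x512x3 uint8, red, green, blue), "range_z" (384x512 float32, m along the optical axis (not along the pixel's ray), 0 where there is no reading), "vertical_fov" (degrees; the focal length in pixels is half the picture's height over the tangent of half this angle, whatever the lens; pixels are square), "cx", "cy" (the principal point, pixels), "extrinsics" (4x4, takes a point from world to camera coordinates). Camera axes: x right, y down, z forward; pixel columns grow to the right and rows downward; lengths in m; the calibration is good to about 2 mm. A picture is of the moment at which its call begins.
- hand_in(): hands the job in; it is judged then, once.
The state is a dict: "time": time; "qpos": joint angles; "dq": joint speeds; "tau": joint torques, N m; "tool_pos": TCP position; "tcp_rot": TCP orientation; "force": force on the tool from outside, world axes, zero at the start; "moment": the same for the moment, N m; "finger_gap": opening from 0.0 (shut) to 1.0 (fully open); "grasp_force": force on a finger pad.
Only numpy, scipy, OpenCV 4.12 (cv2) and the standard library are available. Lean on these libraries where they do the work, as an engineer would, in place of code of your own. Each camera call takes 0.05 s, during which the arm holds its last target. There are 200 camera calls.

TASK

Set up the inspection place for the next print run: unfold the kickstand of the sample board and stand the board upright on it on the green sheet, facing the robot. Lift the paddle latch of the grey chest, open its lid, and stand every sample pack from the chest upright on the board's ledge; then shut the lid so that it latches. Do not disturb the other things on the table.

Things in the scene. Friction and masses are not known exactly. Their poses are not given: they have to be found in the camera images.
- chest: Grey steel sample chest, fixed, 190 deep (x) x 230 wide (y) x 105 mm high (rim), walls and floor 4 mm. Origin: centre of its underside; its front looks to its -x. 49 mm high dividers make four cells, centred 36 mm in front of or 30 mm behind the middle and 56 mm left or right of it, each with one sample pack or none. A striker bar sits inside the front wall's middle, 37 mm in, 16 mm below the rim.
- lid (a joint): Angle of the chest's lid: 0 shut, 2.15 fully open (past upright, leaning away). Hinged along the chest's back top edge; 236 mm wide, 8 mm thick, 0.45 kg. The stiff hinge holds it at any angle; about 5 N at the front edge raises it. A spring pawl locks it at 0; when the lid is pushed shut, the pawl snaps over the striker (about 4 N on the front edge).
- lid_hinge (a point): Point on the lid's hinge line, in its middle. Axes turn with the lid: at lid angle 0 they are the chest's (x to the back, z up); the lid turns about +y as it opens.
- lid_edge (a point): Middle of the lid's front edge (on the edge face, mid-thickness), 192 mm from the hinge line; moves with the lid.
- paddle (a joint): Angle of the paddle latch on the lid: 0 at rest (sprung back, pawl engaged), 0.7 fully lifted. The hidden pawl is clear of the striker above about 0.25. Its pivot lies across the lid, 148 mm in front of the hinge line, 14 mm above the lid's underside; lifting the front end turns it about the lid's +y (1 to 2 N at the grip). Lifting on raises the lid.
- paddle_grip (a point): Middle of the paddle's black grip bar, 66 mm in front of its pivot, overhanging the chest's front by 24 mm; at rest 16 mm above the rim. The bar is 40 mm wide (along the lid's y), 16 mm deep, 12 mm thick, free at both ends and below, so fingers can close on its ends from above.
- board: Grey sample board, loose, 0.57 kg with its leg; starts lying on its face. Panel 210 wide x 172 tall x 10 mm thick, carrying tab on its top edge, aluminium ledge along its lower front edge, hinged leg on its back. This frame is level while it lies: z up, +x from tab to ledge, origin on the table midway between; the panel then slopes 0.26 rad, ledge end high.
- board_stand (a point): Middle of the corner of panel face and ledge underside. Axes of the STANDING board: z up, x to the back, y across. It stands right with z vertical and this point on the table. Here (x, z in mm): ledge top z 6 from x -52 to 0, its lip x -52 to -56, 16 high; tab grip (64, 190); leg hinge (60, 128); unfolded foot (100, 5). While lying, this frame is turned -2.13 rad about the board's y.
- board_tab (a point): Grip point on the carrying tab: its middle, 28 mm above the panel's top edge. The tab is 42 wide (along y) x 45 tall x 10 mm thick. While the board lies, the tab's tip and the top edge of the ledge's lip touch the table and this point is 9 mm above it. Held by the tab's sides with 10 to 20 N the board swings between the fingers and hangs with its panel about plumb.
- leg (a joint): Kickstand angle: 0 folded against the back, 0.62 fully unfolded (a firm stop). The stiff hinge holds any angle (about 2 N at the foot moves it).
- leg_hinge (a point): Middle of the leg's hinge line, which runs along the board's y near the top of its back.
- leg_grip (a point): Grip point on the leg, 20 mm from its foot and 110 mm from the hinge. The leg is a dark steel strip 36 mm wide (along y) and 10 mm thick; folded, it lies 4 mm off the board's back, its foot at the ledge end. While the board lies, the foot swings up and towards the tab as it unfolds, turning about the board's -y.
- leg_foot (a point): Centre of the leg's round slippery nylon foot (radius 5 mm), 130 mm from the hinge.
- sheet: Green paper sheet taped flat to the table, 210 (x) x 297 mm (y), no thickness to speak of; origin in its middle, its -x side nearest the robot. The inspection place.
- pack_a: Sample pack: a printed paper carton, 36 deep (x) x 40 wide (y) x 88 mm tall, under 0.1 kg. Origin: centre of its underside. It starts upright in one cell of the chest (its y along the chest's), or is absent.
- pack_b: Sample pack: a printed paper carton, 38 deep (x) x 34 wide (y) x 80 mm tall, under 0.1 kg. Origin: centre of its underside. It starts upright in one cell of the chest (its y along the chest's), or is absent.
- pack_c: Sample pack: a round cardboard tube with a white cap, 38 mm in diameter, 86 mm tall, under 0.1 kg. Origin: centre of its underside. It starts upright in one cell of the chest (its y along the chest's), or is absent.
- pack_d: Sample pack: a printed paper carton, 34 deep (x) x 38 wide (y) x 84 mm tall, under 0.1 kg. Origin: centre of its underside. It starts upright in one cell of the chest (its y along the chest's), or is absent.
- glue_bottle: White glue bottle, 56 mm across, 170 mm tall, standing; a bystander. Origin: centre of its underside.
- tape_roll: Roll of brown paper tape lying flat, 124 mm across, 48 mm high; a bystander. Origin: centre of its underside.
- loupe: Black-and-clear inspection loupe, 48 mm across, 54 mm tall, standing; a bystander. Origin: centre of its underside.
- stapler: Black stapler, 140 x 34 x 50 mm; a bystander. Origin: centre of its underside.

How it is judged:
By the outcome, as a careful person would: the job done as asked, in the order asked, and still so for the second after the job is handed in, with the robot touching nothing.
Of pack_a, pack_b, pack_c, pack_d only 2 to 3 are there at a start; the rules pass over those that are not, and their reading is None.
At some moment in a run one of board may be knocked a few centimetres aside while the robot is not near it.
It also fails if it takes over 210 s, if anything falls off the work surface, if the arm or the gripper's body presses on something with over 40 N, if the wrist force passes 120 N, or if a joint passes its speed limit or range.

## Working session

There is one attempt and no reset: what is moved stays moved. The work goes in short steps, Python scripts to look and compute and a tool call to move; the robot and the scene stay as the last step left them, time stands still between calls to the robot, and variables do not carry over. Pictures are saved under pics/ and viewed, at most 14 in all, crops included, and the job is handed in when it is done.

Besides the shell and the picture viewer there is one more tool, called after "Call:" in YAML: its name, and indented under it one key for each argument. servo_tool: Moves the arm, as the interface text tells. Its arguments: {"type":"object","properties":{"increments":{"type":"array"},"force":{"type":"number"}},"required":["increments"]}

```bash
ls; mkdir -p pics
cat > h.py <<'E'
import numpy as np, cv2
from bench import readout, eyes, hand_in, ctrl
from scipy.spatial.transform import Rotation as R
def grab(name,png=None):
    f=eyes.grab_frame(name)
    if png: cv2.imwrite('pics/'+png,cv2.cvtColor(f['img'],cv2.COLOR_RGB2BGR))
    np.savez('last_'+name+'.npz',**f)
    return f
def cloud(f):
    z=f['range_z'];h,w=z.shape;fl=h/2/np.tan(np.radians(f['vertical_fov'])/2)
    u,v=np.meshgrid(np.arange(w),np.arange(h))
    P=np.stack([(u-f['cx'])/fl*z,(v-f['cy'])/fl*z,z],-1)
    E=np.array(f['extrinsics']);W=(P-E[:3,3])@E[:3,:3]
    W[z==0]=np.nan
    return W
def proj(f,p):
    E=np.array(f['extrinsics']);h=f['img'].shape[0];fl=h/2/np.tan(np.radians(f['vertical_fov'])/2)
    c=E[:3,:3]@np.array(p)+E[:3,3];return c[0]/c[2]*fl+f['cx'],c[1]/c[2]*fl+f['cy']
E
python3 - <<'E'
from h import *
for n in ('scene','top'):
    f=grab(n,n+'0.png'); print(n,f['vertical_fov'],f['cx'],f['cy'],-np.array(f['extrinsics'])[:3,:3].T@np.array(f['extrinsics'])[:3,3])
    a=f['img'];
s=readout.state();print(s);print(ctrl.tcp_to_grasp,R.from_rotvec(s['tcp_rot']).as_matrix())
a=[cv2.imread('pics/%s0.png'%n) for n in('scene','top')]
for n,i in zip(('scene','top'),a): cv2.imwrite('pics/%sb.png'%n,cv2.resize(i,(800,600)))
E
```

```text
pics
scene 50.58023448135531 253.69009525051464 195.39993819613704 [ 1.44579169 -0.53800493  0.79477808]
top 52.684036747175035 255.0142279066238 188.342025581477 [0.53403054 0.00482454 1.06559953]
{'time': 0.1, 'qpos': array([-1.55372734e+00,  1.04648708e-01,  9.65394825e-02,  1.56389812e+00,
        2.94935606e-05,  1.35312928e+00]), 'dq': array([ 0.00048457, -0.00203914,  0.00203522,  0.00262479, -0.0007079 ,
        0.00060458]), 'tau': array([ 6.33299409e-03, -5.58215010e+01,  5.04714525e+01,  1.34678360e-02,
       -2.24644295e-04, -1.01344563e-05]), 'tool_pos': array([ 0.13958394, -0.58323015,  0.23059059]), 'tcp_rot': array([-3.11878566e+00, -3.67735760e-01, -2.36479853e-04]), 'force': array([-0.22553579, -0.13018275,  0.13447471]), 'moment': array([ 0.00701525, -0.01395048,  0.00162596]), 'grasp_force': 0.0, 'finger_gap': 0.9980996244980271}
0.0187 [[ 9.72575774e-01  2.32586252e-01  8.81948954e-06]
 [ 2.32586071e-01 -9.72575062e-01  1.21134109e-03]
 [ 2.90318899e-04 -1.17606970e-03 -9.99999266e-01]]
```

View pics/sceneb.png

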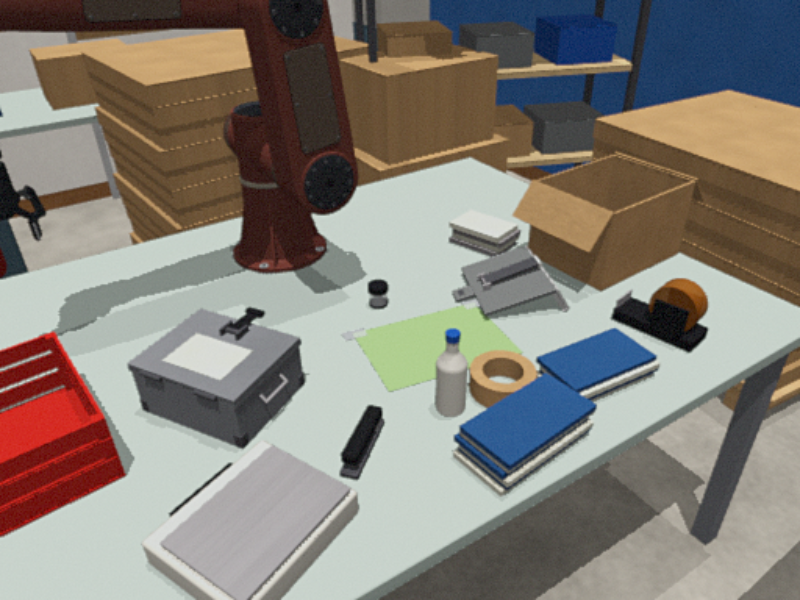

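View pics/topb.png

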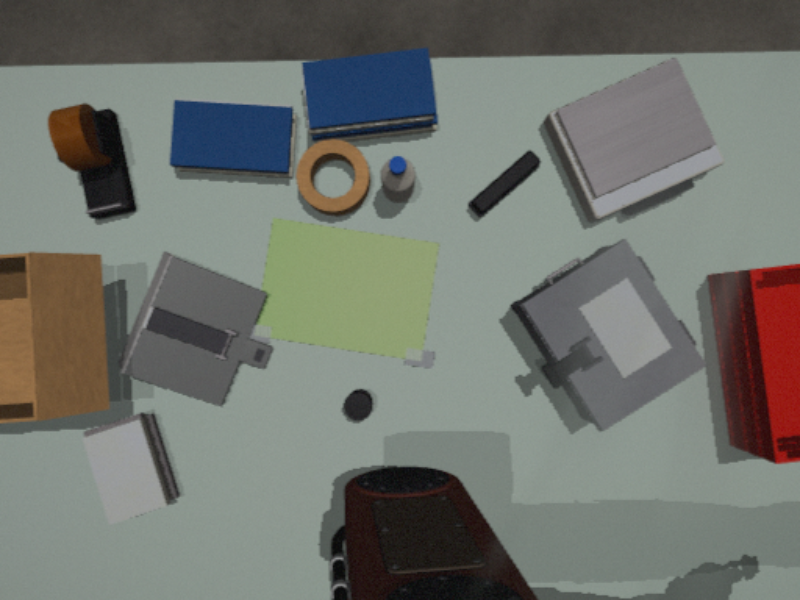

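The scene view (800x600) shows the board lying with its tab at (463,294), the chest at (217,375) with its paddle at (243,320), and the green sheet at (440,345). In the top view (up = +x, left = +y), the tab is at (258,352), the ledge at about (145,315), the paddle grip at about (530,380), and the loupe at (358,405).

```bash
cat > m.py <<'E'
from h import *
f=dict(np.load('last_top.npz'));W=cloud(f);img=f['img'].astype(int)
def rect(mask,n):
    m=mask.astype(np.uint8);k,l,s,c=cv2.connectedComponentsWithStats(m);i=1+np.argmax(s[1:,4]);p=W[l==i]
    p=p[~np.isnan(p).any(1)]
    r=cv2.minAreaRect((p[:,:2]*1000).astype(np.float32));print(n,'c',np.round(r[0],1),'size',np.round(r[1],1),'ang',round(r[2],2),'n',len(p),'z',np.round(np.percentile(p[:,2],[2,50,98])*1000,1));print(np.round(cv2.boxPoints(r),0).tolist());return p
g=(img[...,1]>img[...,2]+30)&(img[...,1]>img[...,0]+8)
rect(g,'sheet')
z=W[...,2];x=W[...,0];y=W[...,1]
print('table z',np.nanmedian(z[(abs(x-.5)<.05)&(abs(y+.1)<.05)]))
rect((z>.108)&(z<.117)&(y<-.05)&(y>-.45)&(x<.66)&(x>.3),'lid')
b=(z>.006)&(y>.15)&(y<.55)&(x>.36)&(x<.68)
p=rect(b,'board')
c=p[(p[:,2]>.03)]
for n,(u0,v0,u1,v1) in {'bd':(75,150,185,265),'ch':(320,145,455,280)}.items():
    cv2.imwrite(f'pics/{n}.png',cv2.resize(cv2.cvtColor(f['img'][v0:v1,u0:u1],cv2.COLOR_RGB2BGR),None,fx=5,fy=5,interpolation=cv2.INTER_CUBIC))
E
python3 m.py
```

```text
sheet c [574.6  99.2] size [296.9 209.6] ang 80.27 n 7963 z [-3.2  0.8  4.9]
[[446.0, -29.0], [653.0, -65.0], [703.0, 228.0], [496.0, 263.0]]
table z 5.5742186433659935e-05
lid c [ 491.4 -332.3] size [236.9 201.8] ang 30.89 n 7134 z [109.6 113.3 116.4]
[[338.0, -307.0], [442.0, -480.0], [645.0, -358.0], [541.0, -185.0]]
board c [500.1 346.7] size [241.7 215.7] ang 66.99 n 5947 z [13.4 44.3 76.8]
[[354.0, 278.0], [552.0, 193.0], [647.0, 416.0], [448.0, 500.0]]
```

View pics/bd.png

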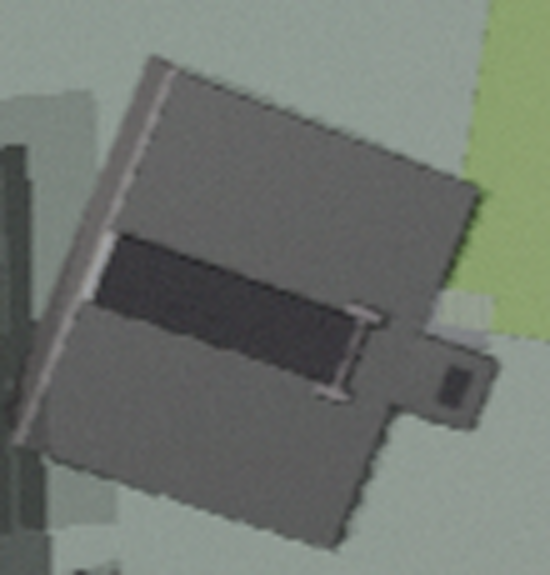

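View pics/ch.png

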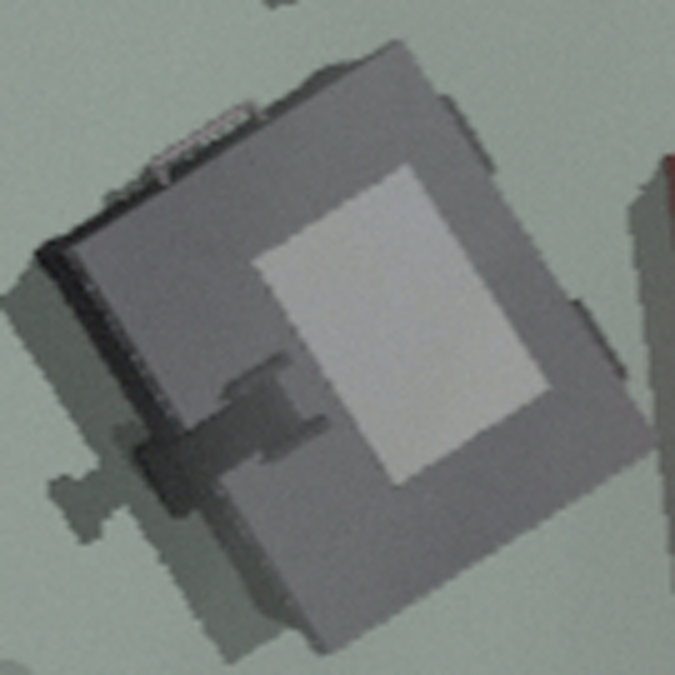

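Board crop (offset 75,150, x5): leg foot end at (105,268), hinge at (348,352), tab centre at about (455,385) with tip corners (497,360) and (473,428). Chest crop (offset 320,145, x5): grip bar centre at (160,483), ends at (137,455) and (183,512), pivot about (275,415).

```bash
cat > m2.py <<'E'
from h import *
f=dict(np.load('last_top.npz'));W=cloud(f)
E=np.array(f['extrinsics']);fl=192/np.tan(np.radians(f['vertical_fov'])/2);C=-E[:3,:3].T@E[:3,3]
def ray(u,v,z):
    d=E[:3,:3].T@np.array([(u-f['cx'])/fl,(v-f['cy'])/fl,1.]);return C+d*(z-C[2])/d[2]
def at(u,v,r=1):
    u=int(round(u));v=int(round(v));q=W[v-r:v+r+1,u-r:u+r+1].reshape(-1,3);return np.nanmedian(q,0)
B=lambda a,b:((a+2)/5+75-.5,(b+2)/5+150-.5)
Ch=lambda a,b:((a+2)/5+320-.5,(b+2)/5+145-.5)
for n,a in dict(foot=(115,268),legmid=(225,308),hinge=(348,352),tab=(455,385)).items():
    print(n,np.round(at(*B(*a))*1000,1))
# panel back corners at tab end / ledge end: ray at height; panel plane fit
x,y,z=W[...,0],W[...,1],W[...,2]
u,v=np.meshgrid(np.arange(512),np.arange(384))
poly=np.array([B(180,100),B(460,200),B(400,300),B(130,215)],np.int32)
m=np.zeros((384,512),np.uint8);cv2.fillPoly(m,[poly],1);poly=np.array([B(95,325),B(320,395),B(370,420),B(325,520),B(60,440)],np.int32);cv2.fillPoly(m,[poly],1)
p=W[m>0];p=p[~np.isnan(p).any(1)]
A=np.c_[p[:,:2],np.ones(len(p))];s,*_=np.linalg.lstsq(A,p[:,2],rcond=None)
print('plane slope',np.hypot(*s[:2]),np.arctan(np.hypot(*s[:2])),'uphill dir deg',np.degrees(np.arctan2(s[1],s[0])),'rms',np.std(p[:,2]-A@s))
def onplane(a,b):
    uu,vv=B(a,b);d=E[:3,:3].T@np.array([(uu-f['cx'])/fl,(vv-f['cy'])/fl,1.]);t=(s[0]*C[0]+s[1]*C[1]+s[2]-C[2])/(d[2]-s[0]*d[0]-s[1]*d[1]);return C+t*d
c=[onplane(*q) for q in ((483,190),(335,548),(178,70),(22,443))]
print(np.round(np.array(c)*1000,1)); e=c[0]-c[1];print('width',np.linalg.norm(e),'yaw',np.degrees(np.arctan2(e[1],e[0]))-90+0)
e=c[2]-c[3];print('w2',np.linalg.norm(e),np.degrees(np.arctan2(e[1],e[0])))
e=(c[2]+c[3]-c[0]-c[1])/2;print('len',np.linalg.norm(e),'dir',np.degrees(np.arctan2(e[1],e[0])))
for q in ((497,360),(473,428)): print('tabtip',np.round(ray(*B(*q),.005)*1000,1))
print('grip',np.round(at(*Ch(160,483))*1000,1))
for q in ((137,455),(183,512),(160,483)): print(np.round(ray(*Ch(*q),.127)*1000,1))
for q in ((78,252),(325,652),(655,450),(398,42)): print('lidc',np.round(ray(*Ch(*q),.113)*1000,1))
E
python3 m2.py
```

```text
foot [528.1 406.8  79.4]
legmid [506.3 357.8  62.5]
hinge [483.4 301.4  41.6]
tab [462.1 249.9  13.5]
plane slope 0.26553177235172726 0.2595425440537367 uphill dir deg 67.24882894249413 rms 0.0020253752716769637
[[567.5 232.   20.5]
 [376.7 313.8  21. ]
 [631.3 380.1  63.3]
 [440.  462.1  63.8]]
width 0.20755577595586883 yaw -113.21023307413631
w2 0.20811202143661697 -23.195194366083097
len 0.16680925644461467 dir 66.79439662529629
tabtip [474.9 228.9   5. ]
tabtip [438.2 242.5   5. ]
grip [ 425.4 -224.6  127.5]
[ 440.4 -213.8  127. ]
[ 412.6 -235.3  127. ]
[ 426.8 -224.6  127. ]
lidc [ 538.9 -190.6  113. ]
lidc [ 341.5 -306.4  113. ]
lidc [ 436.8 -470.4  113. ]
lidc [ 639.3 -350.5  113. ]
```

```bash
cat >> h.py <<'E'
def plan(*wps,n=None):
    """wps: (g,[x,y,z] mm world, yaw deg of tool x or None=keep); rows interpolated: (.., k) k rows per leg"""
    s=readout.state();M=R.from_rotvec(s['tcp_rot']).as_matrix();p0=np.array(s['tool_pos'])*1000
    a0=np.degrees(np.arctan2(M[1,0],M[0,0]));print('t',round(s['time'],1),'tcp',np.round(p0,1),'yaw',round(a0,1),'tilt',round(np.degrees(np.arccos(-M[2,2])),2),'q',np.round(s['qpos'],2),'F',np.round(s['force'],1),'gap',round(s['finger_gap']*85,1),'grip',round(float(s['grasp_force']),1))
    p=p0;a=a0
    for g,t,ya,k in wps:
        t=np.array(t,float);ya=a if ya is None else ya
        for i in range(1,k+1):
            q=p+(t-p)*i/k;b=a+(ya-a)*i/k
            print([g,[int(c) if c==int(c) else float(c) for c in np.round(M.T@(q-p0),0 if np.linalg.norm(q-p0)>60 else 1)],round(float(np.radians(a0-b)),3)],end=',')
        p,a=t,ya
    print()
E
python3 -c "
from h import *
plan((0.3,[530,-250,250],13.4+78,8))"
```

```text
t 0.1 tcp [ 139.6 -583.2  230.6] yaw 13.4 tilt 0.07 q [-1.55  0.1   0.1   1.56  0.    1.35] F [-0.2 -0.1  0.1] gap 84.8 grip 0.0
[0.3, [57, -29, -2], -0.17],[0.3, [114, -58, -5], -0.34],[0.3, [171, -87, -7], -0.51],[0.3, [229, -117, -10], -0.68],[0.3, [286, -146, -12], -0.85],[0.3, [343, -175, -14], -1.02],[0.3, [400, -204, -17], -1.19],[0.3, [457, -233, -19], -1.36],
```

Call:
servo_tool:
  increments:
    - [0.3, [57, -29, -2], -0.17]
    - [0.3, [114, -58, -5], -0.34]
    - [0.3, [171, -87, -7], -0.51]
    - [0.3, [229, -117, -10], -0.68]
    - [0.3, [286, -146, -12], -0.85]
    - [0.3, [343, -175, -14], -1.02]
    - [0.3, [400, -204, -17], -1.19]
    - [0.3, [457, -233, -19], -1.36]

```text
time: 1.1
tool_pos: [0.521, -0.2576, 0.2497]
tcp_rot: [2.188, 2.254, -0.0]
force: [-0.1, -1.4, 0.2]
finger_gap: 0.698
grasp_force: 0.0
```

```bash
python3 -c "
from h import *
plan((0.3,[530,200,250],91.4+78,8))"
```

```text
t 1.1 tcp [ 521.  -257.6  249.7] yaw 91.7 tilt 0.01 q [-0.68  0.05  0.08  1.59 -0.    0.86] F [-0.1 -1.4  0.2] gap 59.4 grip 0.0
[0.3, [57.1, 2.8, 0], -0.17],[0.3, [114, 6, 0], -0.339],[0.3, [171, 8, 0], -0.509],[0.3, [229, 11, 0], -0.678],[0.3, [286, 14, 0], -0.848],[0.3, [343, 17, 0], -1.017],[0.3, [400, 20, 0], -1.187],[0.3, [457, 23, 0], -1.356],
```

Call:
servo_tool:
  increments:
    - [0.3, [57, 3, 0], -0.17]
    - [0.3, [114, 6, 0], -0.34]
    - [0.3, [171, 8, 0], -0.51]
    - [0.3, [229, 11, 0], -0.68]
    - [0.3, [286, 14, 0], -0.85]
    - [0.3, [343, 17, 0], -1.02]
    - [0.3, [400, 20, 0], -1.19]
    - [0.3, [457, 23, 0], -1.36]

```text
time: 2.1
tool_pos: [0.5314, 0.2, 0.2495]
tcp_rot: [-0.284, -3.129, 0.0]
force: [0.5, 0.1, 1.0]
finger_gap: 0.698
grasp_force: 0.0
```

```bash
python3 -c "
from h import *
plan((0.35,[525.6,398,120],246.9,8))
import numpy as np
W=cloud(grab('top','t1.png'))
for x,y in ((505,357),(483,305)):
    d=np.hypot(W[...,0]*1000-x,W[...,1]*1000-y);print(np.nanmedian(W[d<8],0))
"
```

```text
t 2.1 tcp [531.4 200.  249.5] yaw 169.6 tilt 0.02 q [ 0.13  0.01  0.03  1.59 -0.    0.31] F [0.5 0.1 1. ] gap 59.4 grip 0.0
[0.35, [5.2, 24.2, 16.2], -0.169],[0.35, [10.3, 48.4, 32.4], -0.337],[0.35, [16, 73, 49], -0.506],[0.35, [21, 97, 65], -0.674],[0.35, [26, 121, 81], -0.843],[0.35, [31, 145, 97], -1.012],[0.35, [36, 170, 113], -1.18],[0.35, [41, 194, 130], -1.349],
[nan nan nan]
[nan nan nan]
  return np.nanmean(a, axis, out=out, keepdims=keepdims)
```

Call:
servo_tool:
  increments:
    - [0.35, [5, 24, 16], -0.17]
    - [0.35, [10, 48, 32], -0.34]
    - [0.35, [16, 73, 49], -0.51]
    - [0.35, [21, 97, 65], -0.67]
    - [0.35, [26, 121, 81], -0.84]
    - [0.35, [31, 145, 97], -1.01]
    - [0.35, [36, 170, 113], -1.18]
    - [0.35, [41, 194, 130], -1.35]

```text
time: 3.15
tool_pos: [0.5272, 0.3971, 0.1188]
tcp_rot: [1.733, -2.62, -0.0]
force: [0.8, 0.3, 0.3]
finger_gap: 0.652
grasp_force: 0.0
```

```bash
python3 -c "
from h import *
f=grab('scene','s1.png')
plan((0.35,[525.6,398,60],246.9,4),(0.65,[525.6,398,60],246.9,4))
W=cloud(f)
for x,y in ((505,357),(483,303),(462,250)):
    d=np.hypot(W[...,0]*1000-x,W[...,1]*1000-y);print((d<8).sum(),np.nanmedian(W[d<8],0))
cv2.imwrite('pics/s1b.png',cv2.resize(cv2.imread('pics/s1.png')[100:240,260:400],None,fx=4,fy=4))
"
```

```text
t 3.2 tcp [525.7 398.9 115.9] yaw -112.5 tilt 0.2 q [ 0.45  0.3   0.11  1.38  0.   -0.73] F [-2.   0.1 -1.7] gap 55.0 grip 0.0
[0.35, [0.2, -0.1, 14], -1.568],[0.35, [0.4, -0.2, 27.9], -3.136],[0.35, [0.6, -0.3, 41.9], -4.704],[0.35, [0.8, -0.5, 55.9], -6.272],[0.65, [0.8, -0.5, 55.9], -6.272],[0.65, [0.8, -0.5, 55.9], -6.272],[0.65, [0.8, -0.5, 55.9], -6.272],[0.65, [0.8, -0.5, 55.9], -6.272],
63 [0.5072336  0.35902598 0.36391962]
11 [0.48154486 0.30163407 0.04257853]
10 [0.46067354 0.24826145 0.01432969]
```

View pics/s1b.png

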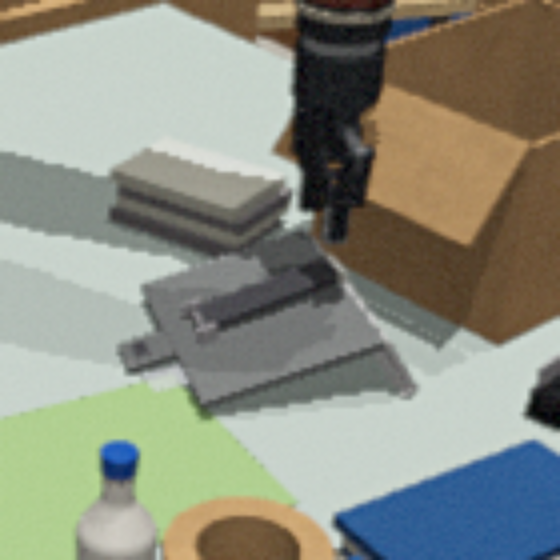

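The scene crop shows the gripper directly over the leg's foot end at about (320,270), with the board unmoved. Next I descend and close on the leg.

Call:
servo_tool:
  increments:
    - [0.35, [0, 0, 14], 0.01]
    - [0.35, [0, 0, 28], 0.01]
    - [0.35, [0, 0, 42], 0.01]
    - [0.35, [0, 0, 56], 0.01]
    - [0.7, [0, 0, 56], 0.01]
    - [0.7, [0, 0, 56], 0.01]
    - [0.7, [0, 0, 56], 0.01]
    - [0.7, [0, 0, 56], 0.01]
  force: 25

```text
time: 4.2
tool_pos: [0.5275, 0.3964, 0.0639]
tcp_rot: [1.713, -2.634, 0.0]
force: [-1.4, -1.7, -3.9]
finger_gap: 0.407
grasp_force: 30.1
```

```bash
python3 -c "
from h import *
s=readout.state();p=np.array(s['tool_pos'])*1000
u=np.array([.392,.920,0]);H=110
w=[]
for k in range(1,9):
    ph=.64*k/8
    d=u*110*(np.cos(.26+ph)-np.cos(.26))+np.array([0,0,110*(np.sin(.26+ph)-np.sin(.26))])
    w.append((0.7,p+d,None,1))
plan(*w)
"
```

```text
t 4.2 tcp [527.5 396.4  63.9] yaw -113.9 tilt 0.01 q [ 0.45  0.32  0.04  1.29 -0.   -0.71] F [-1.4 -1.7 -3.9] gap 34.6 grip 30.1
[0.7, [2.6, 0, -8.4], 0.0],[0.7, [5.9, -0.1, -16.6], 0.0],[0.7, [9.8, -0.1, -24.5], 0.0],[0.7, [14.3, -0.2, -32], 0.0],[0.7, [19.4, -0.3, -39.2], 0.0],[0.7, [25.1, -0.4, -45.9], 0.0],[0.7, [31, 0, -52], 0.0],[0.7, [38, -1, -58], 0.0],
```

Call:
servo_tool:
  increments:
    - [0.45, [0, 0, 0], 0]
    - [0.45, [0, 0, 3], 0]
    - [0.45, [0, 0, 6], 0]
    - [0.45, [0, 0, 6], 0]
    - [0.7, [0, 0, 6], 0]
    - [0.7, [0, 0, 6], 0]
    - [0.7, [0, 0, 6], 0]
    - [0.7, [0, 0, 6], 0]
  force: 30

```text
time: 5.2
tool_pos: [0.5275, 0.3963, 0.0578]
tcp_rot: [1.713, -2.634, 0.0]
force: [0.1, 0.4, -0.8]
finger_gap: 0.416
grasp_force: 33.4
```

Call:
servo_tool:
  increments:
    - [0.7, [2.6, 0, -8.4], 0]
    - [0.7, [5.9, 0, -16.6], 0]
    - [0.7, [9.8, 0, -24.5], 0]
    - [0.7, [14.3, 0, -32], 0]
    - [0.7, [19.4, 0, -39.2], 0]
    - [0.7, [25.1, 0, -45.9], 0]
    - [0.7, [31, 0, -52], 0]
    - [0.7, [38, 0, -58], 0]

```text
time: 6.2
tool_pos: [0.5118, 0.3612, 0.1161]
tcp_rot: [1.713, -2.634, 0.0]
force: [0.3, 0.3, -5.6]
finger_gap: 0.413
grasp_force: 32.9
```

```bash
python3 -c "
from h import *
plan((0.7,[0,0,0],None,1))
f=grab('scene','s2.png')
cv2.imwrite('pics/s2b.png',cv2.resize(cv2.imread('pics/s2.png')[100:240,260:400],None,fx=4,fy=4))
"
```

```text
t 6.2 tcp [511.8 361.2 116.1] yaw -113.9 tilt 0.01 q [ 0.41  0.19 -0.01  1.36 -0.   -0.75] F [ 0.3  0.3 -5.6] gap 35.1 grip 32.9
[0.7, [538, 321, 116], 0.0],
```

View pics/s2b.png

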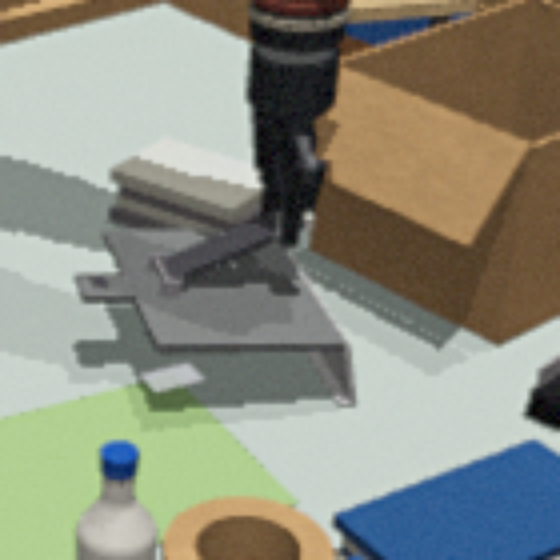

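The crop shows the tab end lifted at about (100,285): the panel tilted with the leg because the grip resisted swivelling. I'll lower the grip force so the leg can turn in the fingers.

Call:
servo_tool:
  increments:
    - [0.7, [0, 0, 0], 0]
    - [0.7, [0, 0, 0], 0]
    - [0.7, [0, 0, 0], 0]
    - [0.7, [0, 0, 0], 0]
    - [0.7, [0, 0, 0], 0]
    - [0.7, [0, 0, 0], 0]
    - [0.7, [0, 0, 0], 0]
    - [0.7, [0, 0, 0], 0]
  force: 20

```text
time: 7.25
tool_pos: [0.5121, 0.362, 0.1155]
tcp_rot: [-1.713, 2.633, 0.001]
force: [-0.1, -0.2, -3.7]
finger_gap: 0.414
grasp_force: 33.1
```

```bash
cat > bd.py <<'E'
from h import *
# heights of tab / panel along board line seen by scene camera
f=grab('scene','s.png');W=cloud(f)
def prof(o=(462.5,250),dirdeg=66.9,off=(-75,-45,45,75),ds=(0,30,60,100,140,170)):
    u=np.array([np.cos(np.radians(dirdeg)),np.sin(np.radians(dirdeg))]);n=np.array([-u[1],u[0]])
    q=(W[...,:2]*1000-np.array(o));a=q@u;b=q@n
    for t in off: print(t,[ (d,round(float(np.nanmedian(W[...,2][(abs(a-d)<8)&(abs(b-t)<8)]))*1000 if ((abs(a-d)<8)&(abs(b-t)<8)).any() else -1,4)) for d in ds])
prof()
E
python3 - <<'E'
from bd import *
print('tab');prof(off=(0,),ds=(-15,0,10))
plan((0.7,[0,0,0],None,1))
E
```

```text
-75 [(0, 2.9321), (30, 78.1347), (60, 2.2764), (100, 2.7865), (140, -0.2449), (170, -751.0031)]
-45 [(0, 81.5236), (30, 40.5697), (60, 2.6967), (100, 437.752), (140, 464.4101), (170, -1)]
45 [(0, 572.0191), (30, 608.0415), (60, 611.8217), (100, 195.6494), (140, 70.4089), (170, -1)]
75 [(0, 531.3269), (30, 82.7031), (60, 76.6005), (100, 606.7501), (140, -1), (170, -1)]
tab
0 [(-15, 81.2219), (0, 41.9455), (10, 3.4889)]
t 7.3 tcp [512.  361.9 115.5] yaw -113.9 tilt 0.03 q [ 0.41  0.2  -0.01  1.36  0.   -0.75] F [ 2.3 -0.3 -3.9] gap 34.9 grip 33.1
[0.7, [538, 321, 115], 0.0],
```

Call:
servo_tool:
  increments:
    - [0.6, [0, 0, 0], 0]
    - [0.6, [0, 0, 0], 0]
    - [0.59, [0, 0, 0], 0]
    - [0.59, [0, 0, 0], 0]
    - [0.59, [0, 0, 0], 0]
    - [0.59, [0, 0, 0], 0]
    - [0.59, [0, 0, 0], 0]
    - [0.59, [0, 0, 0], 0]
  force: 20

```text
time: 8.3
tool_pos: [0.512, 0.3616, 0.1158]
tcp_rot: [1.713, -2.634, 0.0]
force: [-0.8, 0.2, -4.8]
finger_gap: 0.411
grasp_force: 32.9
```

Call:
servo_tool:
  increments:
    - [0.7, [-7, 0, 6], 0]
    - [0.7, [-13, 0, 12], 0]
    - [0.7, [-19, 0, 19], 0]
    - [0.7, [-24, 0, 26], 0]
    - [0.7, [-28, 0, 34], 0]
    - [0.7, [-32, 0, 41], 0]
    - [0.7, [-35, 0, 49], 0]
    - [0.7, [-37, 0, 54], 0]
  force: 20

```text
time: 9.3
tool_pos: [0.5269, 0.3955, 0.0611]
tcp_rot: [1.712, -2.633, 0.0]
force: [-2.2, -4.1, 0.9]
finger_gap: 0.417
grasp_force: 33.6
```

Run:
```python
from h import *
plan((0.7,[0,0,0],None,1))
f=grab('scene','s3.png')
cv2.imwrite('pics/s3b.png',cv2.resize(cv2.imread('pics/s3.png')[100:240,260:400],None,fx=4,fy=4))
```

```text
t 9.3 tcp [526.9 395.5  61.1] yaw -113.9 tilt 0.04 q [ 0.45  0.32  0.03  1.28 -0.   -0.71] F [-2.2 -4.1  0.9] gap 35.4 grip 33.6
[0.7, [575, 321, 62], 0.0],
```

View pics/s3b.png

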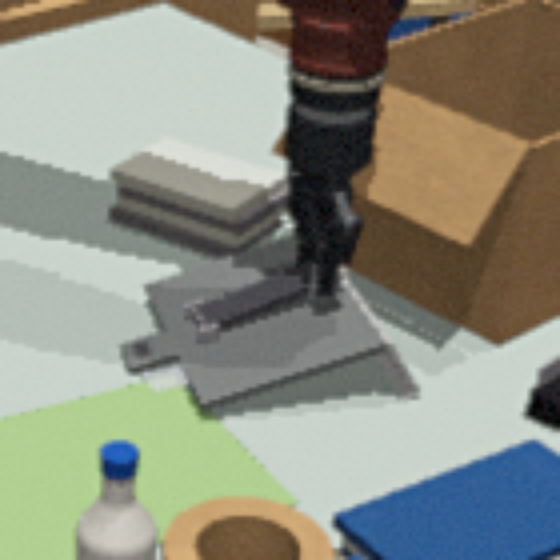

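The crop shows the board back on the table with the tab at (150,352), near where it started. Next I regrip closer to the foot with minimum force and a shallower hold.

Call:
servo_tool:
  increments:
    - [0.4, [0, 0, 0], 0]
    - [0.4, [0, 0, -3], 0]
    - [0.4, [-6, 0, -5], 0]
    - [0.4, [-13, 0, -6], 0]
    - [0.4, [-13, 0, -6], 0]
    - [0.6, [-13, 0, -6], 0]
    - [0.6, [-13, 0, -6], 0]
    - [0.6, [-13, 0, -6], 0]
  force: 20

```text
time: 10.35
tool_pos: [0.5322, 0.4074, 0.0677]
tcp_rot: [1.713, -2.634, -0.0]
force: [-0.2, 1.4, -0.3]
finger_gap: 0.413
grasp_force: 22.6
```

```bash
python3 -c "
from h import *
s=readout.state();p=np.array(s['tool_pos'])*1000
u=np.array([.392,.920,0])
w=[]
for k in range(1,9):
    ph=.3*k/8
    d=u*121*(np.cos(.28+ph)-np.cos(.28))+np.array([0,0,121*(np.sin(.28+ph)-np.sin(.28))])
    w.append((0.6,p+d,None,1))
plan(*w)
"
```

```text
t 10.3 tcp [532.2 407.4  67.7] yaw -113.9 tilt 0.01 q [ 0.46  0.35  0.08  1.3   0.   -0.69] F [-0.2  1.4 -0.3] gap 35.1 grip 22.6
[0.6, [1.3, 0, -4.3], 0.0],[0.6, [2.8, 0, -8.6], 0.0],[0.6, [4.5, -0.1, -12.8], 0.0],[0.6, [6.3, -0.1, -17], 0.0],[0.6, [8.3, -0.1, -21.1], 0.0],[0.6, [10.4, -0.1, -25.1], 0.0],[0.6, [12.7, -0.2, -29], 0.0],[0.6, [15.1, -0.2, -32.9], 0.0],
```

Grip is now 22.6 N. I swing halfway and check.

Call:
servo_tool:
  increments:
    - [0.6, [1.3, 0, -4.3], 0]
    - [0.6, [2.8, 0, -8.6], 0]
    - [0.6, [4.5, 0, -12.8], 0]
    - [0.6, [6.3, 0, -17], 0]
    - [0.6, [8.3, 0, -21.1], 0]
    - [0.6, [10.4, 0, -25.1], 0]
    - [0.6, [12.7, 0, -29], 0]
    - [0.6, [15.1, 0, -32.9], 0]

```text
time: 11.35
tool_pos: [0.5262, 0.3934, 0.1009]
tcp_rot: [1.713, -2.634, 0.0]
force: [0.6, -1.5, -4.6]
finger_gap: 0.415
grasp_force: 21.7
```

```bash
cat > sl.py <<'E'
from h import *
# board slope: scene-camera points near the panel's visible far/near corner zones, fit a plane
f=grab('scene','s.png');W=cloud(f);i=f['img'].astype(int)
u=np.array([.392,.920]);n=np.array([-u[1],u[0]]);q=W[...,:2]*1000-np.array([462.5,250]);a=q@u;b=q@n
z=W[...,2]*1000
m=(a>25)&(a<150)&(abs(b)<95)&(abs(b)>30)&(z>8)&(z<90)
p=np.c_[a[m],b[m],np.ones(m.sum())];zz=z[m]
for _ in range(4):
    s,*_r=np.linalg.lstsq(p,zz,rcond=None);k=abs(zz-p@s)<6;p,zz=p[k],zz[k]
print('n',len(zz),'slope',s,'tabheight',s[2])
E
python3 sl.py; python3 -c "
from h import *
s=readout.state();p=np.array(s['tool_pos'])*1000
u=np.array([.392,.920,0])
w=[]
for k in range(1,9):
    ph=.34*k/8
    d=u*121*(np.cos(.58+ph)-np.cos(.58))+np.array([0,0,121*(np.sin(.58+ph)-np.sin(.58))])
    w.append((0.6,p+d,None,1))
plan(*w)
"
```

```text
n 595 slope [ 2.68018912e-01 -2.41879768e-03  1.28338732e+01] tabheight 12.833873209290498
t 11.4 tcp [526.3 393.3 101.6] yaw -113.9 tilt 0.03 q [ 0.44  0.29  0.07  1.35 -0.   -0.71] F [-0.2  0.7 -4.1] gap 35.6 grip 21.7
[0.6, [2.9, 0, -4.2], 0.0],[0.6, [6, -0.1, -8.4], 0.0],[0.6, [9.2, -0.1, -12.3], 0.0],[0.6, [12.7, -0.2, -16.2], 0.0],[0.6, [16.3, -0.3, -19.9], 0.0],[0.6, [20, -0.3, -23.4], 0.0],[0.6, [23.9, -0.4, -26.8], 0.0],[0.6, [27.9, -0.4, -30], 0.0],
```

Slope is still 0.262 rad, so the board stays down and the leg swivels. I continue to the stop, with the torque arm now more horizontal.

Call:
servo_tool:
  increments:
    - [0.6, [2.9, 0, -4.2], 0]
    - [0.6, [6, 0, -8.4], 0]
    - [0.6, [9.2, 0, -12.3], 0]
    - [0.6, [12.7, 0, -16.2], 0]
    - [0.6, [16.3, 0, -19.9], 0]
    - [0.6, [20, 0, -23.4], 0]
    - [0.6, [24, 0, -26.8], 0]
    - [0.6, [28, 0, -30], 0]

```text
time: 12.4
tool_pos: [0.5146, 0.3677, 0.1308]
tcp_rot: [1.713, -2.633, 0.0]
force: [-0.1, -0.4, -6.5]
finger_gap: 0.42
grasp_force: 21.3
```

```bash
python3 sl.py; python3 -c "
from h import *
plan((0.3,[0,0,0],None,1))
f=grab('scene','s4.png')
cv2.imwrite('pics/s4b.png',cv2.resize(cv2.imread('pics/s4.png')[100:240,260:400],None,fx=4,fy=4))
"
```

```text
n 590 slope [ 2.57421003e-01 -3.56169345e-03  2.41049082e+01] tabheight 24.10490815918481
t 12.4 tcp [514.7 367.4 131.3] yaw -113.9 tilt 0.02 q [ 0.41  0.21  0.03  1.39 -0.   -0.74] F [ 0.7 -1.7 -5.7] gap 35.5 grip 21.3
[0.3, [545, 321, 131], 0.0],
```

View pics/s4b.png

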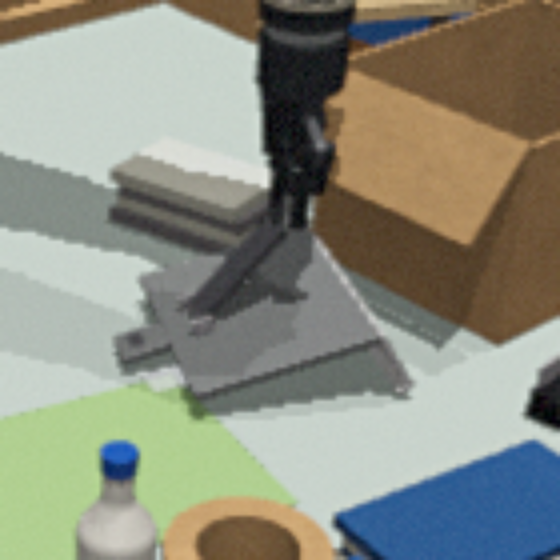

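Call:
servo_tool:
  increments:
    - [0.6, [0, 0, 4], 0]
    - [0.6, [0, 0, 8], 0]
    - [0.6, [0, 0, 12], 0]
    - [0.6, [3, 0, 11], 0]
    - [0.6, [7, 0, 9], 0]
    - [0.6, [11, 0, 7], 0]
    - [0.6, [14, 0, 6], 0]
    - [0.6, [14, 0, 6], 0]

```text
time: 13.5
tool_pos: [0.5088, 0.3546, 0.1241]
tcp_rot: [1.711, -2.633, 0.0]
force: [-0.7, 0.3, -6.5]
finger_gap: 0.415
grasp_force: 21.3
```

```bash
python3 sl.py; python3 -c "
from h import *
plan((0.3,[0,0,0],None,1))
"
```

```text
n 587 slope [2.62505935e-01 1.13443846e-04 2.03055863e+01] tabheight 20.30558627815721
t 13.6 tcp [508.9 354.8 124.2] yaw -113.9 tilt 0.06 q [ 0.4   0.17 -0.02  1.38 -0.   -0.75] F [-0.1  0.1 -5.8] gap 35.3 grip 21.2
[0.3, [531, 321, 125], 0.0],
```

Call:
servo_tool:
  increments:
    - [0.6, [0, 0, 3], 0]
    - [0.6, [0, 0, 6], 0]
    - [0.6, [0, 0, 8], 0]
    - [0.35, [0, 0, 8], 0]
    - [0.35, [0, 0, 8], 0]
    - [0.35, [0, 0, -20], 0]
    - [0.35, [0, 0, -60], 0]
    - [0.35, [50, 0, -110], 0]

```text
time: 14.55
tool_pos: [0.491, 0.315, 0.2285]
tcp_rot: [1.714, -2.631, -0.0]
force: [0.9, -0.2, 0.5]
finger_gap: 0.65
grasp_force: 0.0
```

```bash
python3 sl.py; python3 -c "
from h import *
plan((0.3,[0,0,0],None,1))
f=grab('top','t5.png')
g=grab('scene','s5.png')
a=cv2.imread('pics/t5.png')[150:265,75:185];b=cv2.imread('pics/s5.png')[120:235,275:385]
cv2.imwrite('pics/c5.png',cv2.resize(np.hstack([a,b]),None,fx=3.6,fy=3.6,interpolation=cv2.INTER_CUBIC))
"
```

```text
n 565 slope [ 2.65598804e-01 -2.84428393e-03  1.85848845e+01] tabheight 18.58488449354196
t 14.6 tcp [491.1 311.7 236.4] yaw -113.9 tilt 0.29 q [ 0.34  0.04  0.04  1.57 -0.   -0.81] F [ 2.3 -0.8  6.6] gap 55.5 grip 0.0
[0.3, [484, 324, 234], 0.0],
```

View pics/c5.png

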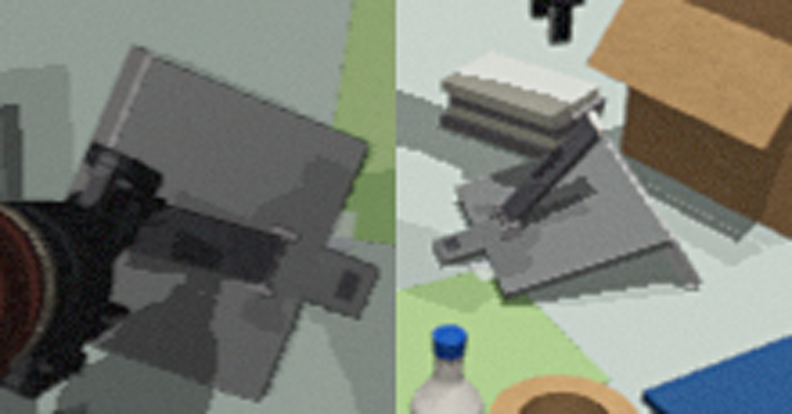

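The left view shows the board slid slightly towards the tab, with the tab now at about px (171.7,229.2). The right view shows the leg standing up off the board. I measure the leg angle and the new board pose from the cloud.

```bash
cat > m3.py <<'E'
from h import *
f=dict(np.load('last_scene.npz'));W=cloud(f)
u=np.array([.392,.920]);n=np.array([-u[1],u[0]]);q=W[...,:2]*1000-np.array([462.5,250]);a=q@u;b=q@n;z=W[...,2]*1000
m=(a>10)&(a<150)&(abs(b)<22)&(z>.2656*a+18.6+14)&(z<170)
print(m.sum());A,Z,Bm=a[m],z[m],b[m]
for lo in range(20,130,10):
    k=(A>=lo)&(A<lo+10)
    if k.sum()>3: print(lo,np.round(np.percentile(Z[k],[10,50,90]),1),round(np.median(Bm[k]),1),round(A[k].mean(),1),k.sum())
d=cv2.fitLine(np.c_[A,Z].astype(np.float32),cv2.DIST_HUBER,0,.01,.01).ravel();print('leg abs angle',np.arctan2(d[1],d[0]))
t=dict(np.load('last_top.npz'));T=cloud(t);E=np.array(t['extrinsics']);fl=192/np.tan(np.radians(t['vertical_fov'])/2);C=-E[:3,:3].T@E[:3,3]
def ray(c,r,z):
    uu=(c+1.3)/3.6+75-.5;vv=(r+1.3)/3.6+150-.5
    dd=E[:3,:3].T@np.array([(uu-t['cx'])/fl,(vv-t['cy'])/fl,1.]);return np.round((C+dd*(z-C[2])/dd[2])*1000,1)
for nme,c,r,h in (('tip1',380,265,.005),('tip2',362,318,.005),('top1',370,148,.0205),('top2',258,402,.0205),('led1',148,50,.063)): print(nme,ray(c,r,h))
E
python3 m3.py
```

```text
262
30 [41.9 45.7 47.9] -4.7 36.2 13
40 [46.9 53.8 59.2] -4.0 45.6 28
50 [56.9 64.5 70.8] -8.2 55.3 31
60 [68.  74.8 80.9] -3.9 65.2 28
70 [75.7 87.  92.2] -9.7 75.2 34
80 [ 89.   97.8 104.6] -10.6 84.8 28
90 [103.  109.2 116.6] -7.1 95.3 31
100 [115.3 121.4 127. ] -10.5 105.5 28
110 [123.2 131.2 136.8] -11.0 115.0 26
120 [134.  138.9 140.1] -3.6 122.5 14
leg abs angle 0.8408204
tip1 [470.4 212.3   5. ]
tip2 [430.5 226.5   5. ]
top1 [558.9 215.6  20.5]
top2 [371.  301.6  20.5]
led1 [631.4 366.1  63. ]
```

```bash
python3 -c "
from h import *
plan((0.35,[456,235,100],-114.5,4),(0.35,[456,235,20],-114.5,4))
"
```

```text
t 14.7 tcp [492.3 314.  232. ] yaw -114.0 tilt 0.27 q [ 0.34  0.05  0.04  1.56 -0.   -0.81] F [ 0.2  0.8 -0.5] gap 55.4 grip 0.0
[0.35, [21.8, 0.4, 32.9], 0.002],[0.35, [44, 1, 66], 0.004],[0.35, [66, 1, 99], 0.006],[0.35, [87, 2, 132], 0.009],[0.35, [87, 2, 152], 0.009],[0.35, [87, 2, 172], 0.009],[0.35, [88, 2, 192], 0.009],[0.35, [88, 2, 212], 0.009],
```

Call:
servo_tool:
  increments:
    - [0.35, [26, 0, 10], 0]
    - [0.35, [54, 1, 30], 0]
    - [0.35, [78, 2, 70], 0]
    - [0.35, [87, 2, 110], 0]
    - [0.35, [87, 2, 150], 0]
    - [0.35, [87, 2, 185], 0]
    - [0.35, [87, 2, 212], 0]
    - [0.35, [87, 2, 212], 0]

```text
time: 15.7
tool_pos: [0.4516, 0.2356, 0.0139]
tcp_rot: [1.71, -2.629, -0.003]
force: [-0.3, -0.2, 0.9]
finger_gap: 0.651
grasp_force: 0.0
```

```bash
python3 -c "
from h import *
plan((0.35,[456,235,2],None,4))
f=grab('scene','s6.png')
cv2.imwrite('pics/s6b.png',cv2.resize(cv2.imread('pics/s6.png')[130:230,265:365],None,fx=5,fy=5))
"
```

```text
t 15.7 tcp [451.6 235.6  13.9] yaw -113.9 tilt 0.33 q [ 0.22 -0.08 -0.49  1.17 -0.   -0.93] F [-0.3 -0.2  0.9] gap 55.3 grip 0.0
[0.35, [-0.3, -1.1, 3], 0.0],[0.35, [-0.7, -2.2, 5.9], 0.0],[0.35, [-1, -3.2, 8.9], 0.0],[0.35, [-1.3, -4.3, 11.8], 0.0],
```

View pics/s6b.png

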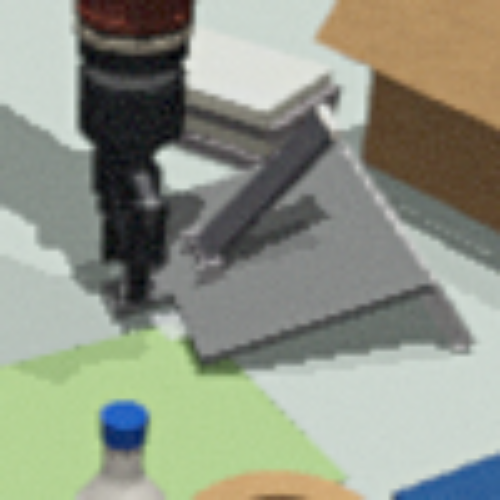

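The crop shows the fingers straddling the tab at about (135,300). I descend and close lightly.

Call:
servo_tool:
  increments:
    - [0.35, [0, -3, 0], 0]
    - [0.35, [0, -4, 4], 0]
    - [0.35, [0, -4, 8], 0]
    - [0.35, [0, -4, 11], 0]
    - [0.35, [0, -4, 12], 0]
    - [0.65, [0, -4, 12], 0]
    - [0.65, [0, -4, 12], 0]
    - [0.65, [0, -4, 12], 0]
  force: 20

```text
time: 16.75
tool_pos: [0.4577, 0.2344, 0.005]
tcp_rot: [1.713, -2.633, -0.0]
force: [-2.1, 0.1, 1.5]
finger_gap: 0.485
grasp_force: 21.4
```

```bash
python3 -c "
from h import *
plan((0.35,[456,235,2],None,4))
"
```

```text
t 16.8 tcp [457.7 234.4   5. ] yaw -113.9 tilt 0.02 q [ 0.22 -0.07 -0.49  1.15 -0.   -0.93] F [-2.1  0.1  1.5] gap 41.2 grip 21.4
[0.35, [0, 0.4, 0.7], 0.0],[0.35, [0.1, 0.9, 1.5], 0.0],[0.35, [0.1, 1.3, 2.2], 0.0],[0.35, [0.1, 1.8, 3], 0.0],
```

Call:
servo_tool:
  increments:
    - [0.42, [0, 0, 0], 0]
    - [0.42, [0, 0, 2], 0]
    - [0.42, [0, 0, 4], 0]
    - [0.42, [0, 0, 5], 0]
    - [0.42, [0, 0, 5], 0]
    - [0.65, [0, 0, 5], 0]
    - [0.65, [0, 0, 5], 0]
    - [0.65, [0, 0, 5], 0]
  force: 20

```text
time: 17.75
tool_pos: [0.4578, 0.2344, 0.0]
tcp_rot: [-1.713, 2.633, -0.0]
force: [0.1, -0.8, 1.8]
finger_gap: 0.482
grasp_force: 21.7
```

Call:
servo_tool:
  increments:
    - [0.65, [-2, 0, -10], 0]
    - [0.65, [-6, 0, -24], 0]
    - [0.65, [-12, 0, -40], 0]
    - [0.65, [-20, 0, -58], 0]
    - [0.65, [-30, 0, -76], 0]
    - [0.65, [-41, 0, -94], 0]
    - [0.65, [-53, 0, -112], 0]
    - [0.65, [-65, 0, -130], 0]

```text
time: 18.75
tool_pos: [0.4848, 0.295, 0.1317]
tcp_rot: [-1.712, 2.632, 0.0]
force: [-0.3, 2.5, -4.9]
finger_gap: 0.486
grasp_force: 20.9
```

Call:
servo_tool:
  increments:
    - [0.65, [-8, 0, -16], 0]
    - [0.65, [-16, 0, -32], 0]
    - [0.65, [-23, 0, -48], 0]
    - [0.65, [-29, 0, -64], 0]
    - [0.65, [-34, 0, -80], 0]
    - [0.65, [-38, 0, -96], 0]
    - [0.65, [-40, 0, -112], 0]
    - [0.65, [-40, 0, -128], 0]

```text
time: 19.75
tool_pos: [0.5004, 0.3309, 0.259]
tcp_rot: [-1.713, 2.633, 0.001]
force: [0.9, 1.9, -7.3]
finger_gap: 0.488
grasp_force: 21.1
```

```bash
python3 -c "
from h import *
plan((0.65,[610,82,262],-183,8))
f=grab('scene','s7.png')
cv2.imwrite('pics/s7b.png',cv2.resize(cv2.imread('pics/s7.png')[60:240,240:440],None,fx=3,fy=3))
"
```

```text
t 19.8 tcp [500.4 330.9 259. ] yaw -113.9 tilt 0.04 q [ 0.37  0.11  0.16  1.61  0.   -0.79] F [ 0.9  1.9 -7.3] gap 41.5 grip 21.1
[0.65, [22.9, -25.1, -0.4], 0.151],[0.65, [46, -50, -1], 0.301],[0.65, [69, -75, -1], 0.452],[0.65, [92, -101, -2], 0.603],[0.65, [114, -126, -2], 0.754],[0.65, [137, -151, -2], 0.904],[0.65, [160, -176, -3], 1.055],[0.65, [183, -201, -3], 1.206],
```

View pics/s7b.png

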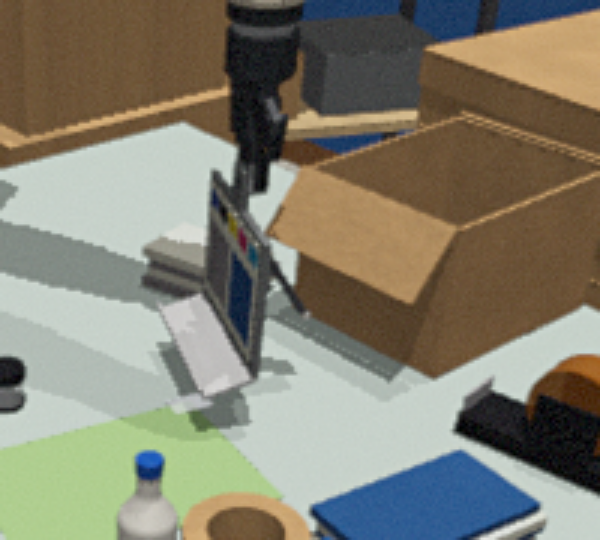

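The crop shows the board hanging plumb from the tab, ledge down at (205,350) and leg unfolded behind at (290,290). I carry it over the sheet while turning it.

```bash
python3 -c "
from h import *
plan((0.65,[550,83.5,280],-183,12))
"
```

```text
t 19.8 tcp [501.  331.2 261.5] yaw -113.9 tilt 0.21 q [ 0.37  0.11  0.16  1.62  0.   -0.79] F [ 0.  -0.6 -3.9] gap 41.4 grip 21.2
[0.65, [17.2, -12.1, -1.6], 0.1],[0.65, [34.4, -24.2, -3.1], 0.201],[0.65, [52, -36, -5], 0.301],[0.65, [69, -48, -6], 0.402],[0.65, [86, -61, -8], 0.502],[0.65, [103, -73, -9], 0.603],[0.65, [120, -85, -11], 0.703],[0.65, [138, -97, -13], 0.804],[0.65, [155, -109, -14], 0.904],[0.65, [172, -121, -16], 1.005],[0.65, [189, -133, -17], 1.105],[0.65, [207, -145, -19], 1.206],
```

Call:
servo_tool:
  increments:
    - [0.65, [6, -4, -2], 0.04]
    - [0.65, [18, -12, -6], 0.12]
    - [0.65, [34, -24, -10], 0.22]
    - [0.65, [52, -36, -14], 0.32]
    - [0.65, [70, -49, -18], 0.43]
    - [0.65, [88, -62, -19], 0.53]
    - [0.65, [106, -75, -19], 0.63]
    - [0.65, [124, -87, -19], 0.73]

```text
time: 20.8
tool_pos: [0.5295, 0.1806, 0.2762]
tcp_rot: [0.651, -3.072, 0.0]
force: [-0.2, -0.6, -6.0]
finger_gap: 0.484
grasp_force: 21.3
```

```bash
python3 -c "
from h import *
plan((0.65,[550,83.5,280],-183+360,5))
"
```

```text
t 20.8 tcp [529.5 180.6 276.2] yaw -156.1 tilt 0.05 q [ 0.09 -0.    0.07  1.64 -0.   -0.32] F [-0.2 -0.6 -6. ] gap 41.1 grip 21.3
[0.65, [4.1, -19.4, -0.8], -1.163],[0.65, [8.3, -38.8, -1.5], -2.325],[0.65, [12.4, -58.2, -2.3], -3.488],[0.65, [17, -78, -3], -4.65],[0.65, [21, -97, -4], -5.813],
```

Call:
servo_tool:
  increments:
    - [0.65, [4, -18, 0], 0.09]
    - [0.65, [8, -37, 0], 0.18]
    - [0.65, [12, -56, 0], 0.27]
    - [0.65, [16, -73, 0], 0.35]
    - [0.65, [19, -86, 0], 0.41]
    - [0.65, [21, -93, 0], 0.45]
    - [0.65, [21, -96, 0], 0.47]
    - [0.65, [21, -97, 0], 0.47]

```text
time: 21.8
tool_pos: [0.5503, 0.0849, 0.2769]
tcp_rot: [0.073, 3.141, 0.0]
force: [1.2, -0.1, -5.4]
finger_gap: 0.485
grasp_force: 21.3
```

```bash
python3 -c "
from h import *
plan((0.65,[550,83.5,215],None,6))
f=grab('scene','s8.png')
cv2.imwrite('pics/s8b.png',cv2.resize(cv2.imread('pics/s8.png')[90:260,200:400],None,fx=3.5,fy=3.5))
W=cloud(f);x,y,z=[W[...,i]*1000 for i in range(3)]
m=(x>430)&(x<680)&(y>-60)&(y<230)&(z>10)&(z<300)
for lo in range(20,300,20):
    k=m&(z>=lo)&(z<lo+20)
    if k.any(): print(lo,k.sum(),np.round(np.percentile(x[k],[2,50,98])),np.round(np.percentile(y[k],[2,98])))
"
```

```text
t 21.8 tcp [550.3  84.9 276.9] yaw 177.3 tilt 0.01 q [-0.08 -0.01  0.06  1.64  0.   -0.04] F [ 1.2 -0.1 -5.4] gap 41.2 grip 21.3
[0.65, [0, -0.2, 10.3], 0.0],[0.65, [0.1, -0.5, 20.6], 0.0],[0.65, [0.1, -0.7, 30.9], 0.0],[0.65, [0.2, -1, 41.3], 0.0],[0.65, [0.2, -1.2, 51.6], 0.0],[0.65, [0, -1, 62], 0.0],
60 19 [467. 473. 490.] [-19.   8.]
80 166 [467. 533. 543.] [-20. 183.]
100 268 [530. 537. 624.] [-20. 183.]
120 328 [531. 539. 620.] [-20. 181.]
140 348 [532. 540. 608.] [-20. 182.]
160 352 [532. 540. 595.] [-21. 184.]
180 364 [532. 541. 584.] [-20. 181.]
200 351 [533. 542. 571.] [-20. 183.]
220 392 [534. 542. 559.] [-19. 181.]
240 393 [533. 541. 548.] [-19. 182.]
260 67 [537. 542. 556.] [ 63. 105.]
280 125 [541. 547. 563.] [ 49. 114.]
```

View pics/s8b.png

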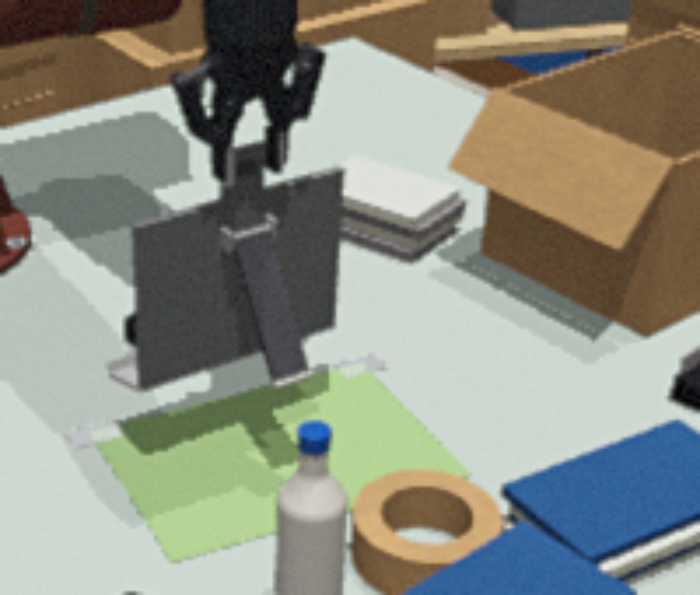

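The crop shows the board over the sheet, near plumb and square, with the leg out behind. The cloud puts the lip at x≈469 mm and about 70 mm up. I lower it with a small forward shift.

Call:
servo_tool:
  increments:
    - [0.65, [-3, 0, 8], 0]
    - [0.65, [-7, 0, 18], 0]
    - [0.65, [-12, 0, 29], 0]
    - [0.65, [-16, 0, 40], 0]
    - [0.65, [-19, 0, 50], 0]
    - [0.65, [-21, 0, 57], 0]
    - [0.65, [-22, 0, 62], 0]
    - [0.65, [-22, 0, 65], 0]

```text
time: 22.85
tool_pos: [0.5723, 0.0837, 0.2118]
tcp_rot: [0.074, 3.141, -0.0]
force: [-0.3, 0.9, -5.6]
finger_gap: 0.483
grasp_force: 21.3
```

Call:
servo_tool:
  increments:
    - [0.65, [0, 0, 3], 0]
    - [0.65, [0, 0, 6], 0]
    - [0.65, [-7, 0, 9], 0]
    - [0.65, [-13, 0, 12], 0]
    - [0.65, [-20, 0, 15], 0]
    - [0.65, [-26, 0, 18], 0]
    - [0.65, [-33, 0, 21], 0]
    - [0.65, [-39, 0, 24], 0]

```text
time: 23.85
tool_pos: [0.6123, 0.0818, 0.1883]
tcp_rot: [0.073, 3.139, -0.0]
force: [3.3, 1.6, 4.9]
finger_gap: 0.484
grasp_force: 22.3
```

```bash
cat > st.py <<'E'
from h import *
plan((0.65,[550,83.5,215],None,1))
f=grab('scene','st.png')
W=cloud(f);x,y,z=[W[...,i]*1000 for i in range(3)]
m=(x>430)&(x<690)&(y>-60)&(y<230)&(z>4)&(z<240)&((y<45)|(y>125))
p=W[m]*1000
A=np.c_[p[:,2],p[:,1],np.ones(len(p))];b=p[:,0]
k=np.ones(len(b),bool)
for _ in range(8):
    s,*_r=np.linalg.lstsq(A[k],b[k],rcond=None);r=b-A@s;k=abs(r)<(15 if _<3 else 5)
print('n',k.sum(),'lean',np.arctan(s[0]),'yawdeg',np.degrees(np.arctan(-s[1])),'back x at z=0,y=82',s[2]+82*s[1],'z range',np.percentile(p[k,2],[1,99]),'y',np.percentile(p[k,1],[1,99]))
E
python3 st.py
```

```text
t 23.9 tcp [612.3  81.8 188.3] yaw 177.3 tilt 0.08 q [-0.08  0.15  0.07  1.49  0.   -0.03] F [3.3 1.6 4.9] gap 41.2 grip 22.3
[0.65, [62, -1, -27], 0.0],
n 1284 lean 0.21496208305872413 yawdeg -2.755948477896306 back x at z=0,y=82 559.828039456822 z range [  9.61745664 172.04039055] y [-23.90909882 184.03929571]
```

Call:
servo_tool:
  increments:
    - [0.65, [-3, 0, 1], 0]
    - [0.65, [-6, 0, 2], 0]
    - [0.65, [-9, 0, 3], 0]
    - [0.65, [-12, 0, 4], 0]
    - [0.65, [-15, 0, 6], 0]
    - [0.65, [-18, 0, 7], 0]
    - [0.65, [-18, 0, 7], 0]
    - [0.65, [-18, 0, 7], 0]

```text
time: 24.9
tool_pos: [0.6291, 0.081, 0.1808]
tcp_rot: [-0.074, -3.14, 0.0]
force: [-0.9, -0.0, -4.4]
finger_gap: 0.484
grasp_force: 21.1
```

```bash
python3 st.py
```

```text
t 24.9 tcp [629.1  81.  180.8] yaw 177.3 tilt 0.02 q [-0.08  0.21  0.12  1.48 -0.   -0.03] F [-0.9 -0.  -4.4] gap 41.1 grip 21.1
[0.65, [79, -1, -34], 0.0],
n 1172 lean 0.27923889204860786 yawdeg -2.828820812066129 back x at z=0,y=82 564.6121147583054 z range [  7.96286821 211.41268802] y [-23.88695731 184.05649657]
```

Call:
servo_tool:
  increments:
    - [0.65, [0, 0, 1], 0]
    - [0.65, [0, 0, 2], 0]
    - [0.65, [0, 0, 3], 0]
    - [0.65, [-1, 0, 4], 0]
    - [0.65, [-2, 0, 5], 0]
    - [0.65, [-3, 0, 6], 0]
    - [0.65, [-3, 0, 6], 0]
    - [0.65, [-3, 0, 6], 0]

```text
time: 25.95
tool_pos: [0.6328, 0.0808, 0.1782]
tcp_rot: [0.073, 3.137, -0.001]
force: [-5.0, 0.3, 16.7]
finger_gap: 0.485
grasp_force: 21.7
```

```bash
python3 st.py
```

```text
t 25.9 tcp [632.8  80.8 178.2] yaw 177.3 tilt 0.19 q [-0.08  0.21  0.12  1.47 -0.   -0.03] F [-5.   0.3 16.7] gap 41.3 grip 21.7
[0.65, [83, -1, -37], 0.0],
n 1112 lean 0.3173999501514572 yawdeg -2.765295273488371 back x at z=0,y=82 560.3842099352821 z range [  7.6765781 228.3254666] y [-24.29050581 183.38505593]
```

Call:
servo_tool:
  increments:
    - [0.65, [0, 0, -1], 0]
    - [0.65, [0, 0, -2.5], 0]
    - [0.65, [0, 0, -2.5], 0]
    - [0.4, [0, 0, -2.5], 0]
    - [0.4, [0, 0, -2.5], 0]
    - [0.4, [0, 0, -2.5], 0]
    - [0.4, [0, 0, -25], 0]
    - [0.4, [0, 0, -70], 0]

```text
time: 27.0
tool_pos: [0.6311, 0.0809, 0.2434]
tcp_rot: [-0.073, -3.137, -0.0]
force: [-0.3, -0.9, 0.3]
finger_gap: 0.598
grasp_force: 0.0
```

```bash
python3 st.py; cp pics/st.png pics/st1.png; python3 -c "
import cv2
cv2.imwrite('pics/st1b.png',cv2.resize(cv2.imread('pics/st1.png')[90:270,180:400],None,fx=3.3,fy=3.3))"
```

```text
t 27.0 tcp [631.1  80.9 243.4] yaw 177.3 tilt 0.23 q [-0.08  0.23  0.25  1.6  -0.   -0.03] F [-0.3 -0.9  0.3] gap 50.8 grip 0.0
[0.65, [81, -1, 29], 0.0],
n 1114 lean 0.2973709709382149 yawdeg -2.772680425898568 back x at z=0,y=82 563.9589629333512 z range [  7.19146676 162.78714669] y [-23.95896374 183.33891073]
```

View pics/st1b.png

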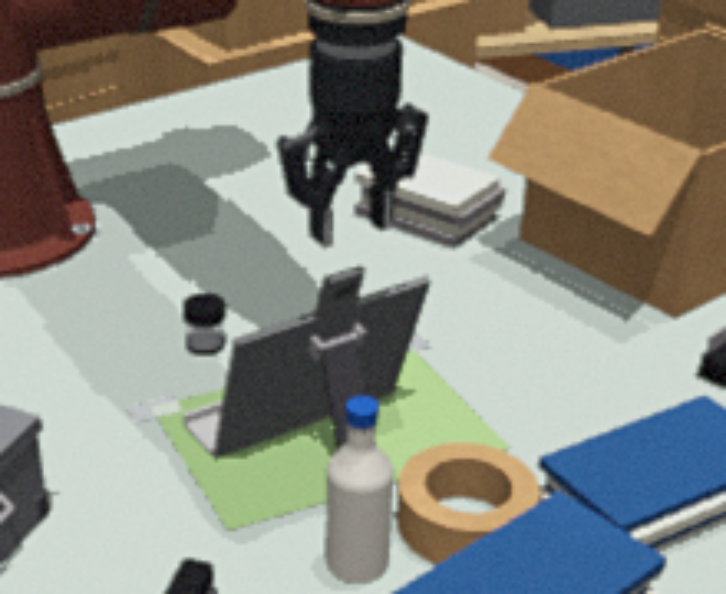

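The crop shows the board standing on its leg on the green sheet, facing the robot, with measured lean 0.297 rad. Next is the chest paddle.

```bash
python3 -c "
from h import *
plan((0.35,[428,-227,220],120.6,8))
"
```

```text
t 27.1 tcp [633.3  80.7 251.8] yaw 177.3 tilt 0.33 q [-0.08  0.22  0.27  1.61 -0.   -0.03] F [-0.4 -0.4  5.6] gap 50.7 grip 0.0
[0.35, [23.9, -39.6, 3.8], 0.124],[0.35, [48, -79, 8], 0.247],[0.35, [72, -119, 12], 0.371],[0.35, [95, -159, 15], 0.495],[0.35, [119, -198, 19], 0.619],[0.35, [143, -238, 23], 0.742],[0.35, [167, -277, 27], 0.866],[0.35, [191, -317, 31], 0.99],
```

Call:
servo_tool:
  increments:
    - [0.35, [24, -40, 0], 0.12]
    - [0.35, [48, -79, 4], 0.25]
    - [0.35, [72, -119, 10], 0.37]
    - [0.35, [95, -159, 15], 0.5]
    - [0.35, [119, -198, 19], 0.62]
    - [0.35, [143, -238, 23], 0.74]
    - [0.35, [167, -277, 27], 0.87]
    - [0.35, [191, -317, 31], 0.99]

```text
time: 28.05
tool_pos: [0.4258, -0.228, 0.2139]
tcp_rot: [1.562, 2.725, -0.0]
force: [1.0, -0.9, -0.3]
finger_gap: 0.65
grasp_force: 0.0
```

```bash
python3 -c "
from h import *
readout.state();f=grab('scene')
plan((0.35,[428,-227,106],120.6,5))
W=cloud(f);x,y,z=[W[...,i]*1000 for i in range(3)]
k=(np.hypot(x-428,y+227)<35)&(z>118)&(z<136);p=W[k]*1000;print(k.sum(),np.median(p,0),cv2.minAreaRect(p[:,:2].astype(np.float32)))
"
```

```text
t 28.1 tcp [ 423.4 -231.6  213.2] yaw 119.9 tilt 0.13 q [-0.77 -0.26 -0.28  1.55 -0.    0.28] F [-2.3 -4.8 -0.4] gap 55.2 grip 0.0
[0.35, [0.4, 1.3, 21.4], -0.003],[0.35, [0.7, 2.6, 42.9], -0.005],[0.35, [1, 4, 64], -0.008],[0.35, [1, 5, 86], -0.01],[0.35, [2, 7, 107], -0.013],
88 [ 437.11287102 -237.61939742  123.47282616] ((437.2431335449219, -237.83978271484375), (37.94352340698242, 35.72113037109375), 40.468910217285156)
```

Call:
servo_tool:
  increments:
    - [0.35, [0, 0, 15], 0]
    - [0.35, [0, 0, 35], 0]
    - [0.35, [0, 0, 50], 0]
    - [0.35, [0, 0, 62], 0]
    - [0.35, [0, 0, 68], 0]
    - [0.35, [0, 0, 70], 0]
    - [0.35, [0, 0, 70], 0]
    - [0.35, [0, 0, 70], 0]

```text
time: 29.1
tool_pos: [0.4268, -0.2271, 0.1445]
tcp_rot: [1.556, 2.728, -0.0]
force: [-0.0, -0.1, 0.3]
finger_gap: 0.65
grasp_force: 0.0
```

```bash
python3 -c "
from h import *
plan((0.35,[427.5,-226.5,105],120.6,4))
"
```

```text
t 29.1 tcp [ 426.8 -227.1  144.5] yaw 120.6 tilt 0.05 q [-0.76 -0.26 -0.4   1.42 -0.    0.28] F [-0.  -0.1  0.3] gap 55.3 grip 0.0
[0.35, [0.1, 0.2, 9.9], -0.0],[0.35, [0.1, 0.4, 19.7], -0.0],[0.35, [0.2, 0.7, 29.6], -0.0],[0.35, [0.2, 0.9, 39.5], -0.0],
```

Call:
servo_tool:
  increments:
    - [0.35, [0, 0, 10], 0]
    - [0.35, [0, 0, 20], 0]
    - [0.35, [0, 1, 30], 0]
    - [0.35, [0, 1, 37], 0]
    - [0.35, [0, 1, 38], 0]
    - [0.65, [0, 1, 38], 0]
    - [0.65, [0, 1, 38], 0]
    - [0.65, [0, 1, 38], 0]
  force: 20

```text
time: 30.1
tool_pos: [0.428, -0.226, 0.1063]
tcp_rot: [1.556, 2.728, 0.002]
force: [3.4, 4.4, 0.7]
finger_gap: 0.463
grasp_force: 25.4
```

```bash
cat > arc.py <<'E'
from h import *
import sys
# carry TCP along the paddle-bar path. lid angle th, paddle angle pa
L=.148*1000;r=66.;pz=14.
def bar(th,pa):
    # chest frame: x back, z up, origin hinge (z=105): pivot at (-148,14) turned by th about +y (front goes up)
    c,s=np.cos(th),np.sin(th);px,pzz=-L*c+pz*s, L*s+pz*c
    # rest: bar at (-66, +2) from pivot
    t=th+pa;return np.array([px-r*np.cos(t)+2*np.sin(t),pzz+r*np.sin(t)+2*np.cos(t)])
ex=np.array([np.cos(np.radians(-59.4)),np.sin(np.radians(-59.4)),0]);ez=np.array([0,0,1.])
def path(states,cur,g):
    s=readout.state();p=np.array(s['tool_pos'])*1000;b0=bar(*cur);w=[]
    for st in states:
        d=bar(*st)-b0;w.append((g,p+ex*d[0]+ez*d[1],None,1))
    plan(*w)
E
python3 -c "
from arc import *
print(bar(0,0))
path([(0,.1),(0,.2),(0,.3),(0,.4),(0.02,.48),(.06,.5),(.12,.5),(.2,.5)],(0,0),.65)"
```

```text
[-214.   16.]
t 30.1 tcp [ 428.  -226.   106.3] yaw 120.6 tilt 0.08 q [-0.76 -0.24 -0.46  1.35  0.    0.28] F [3.4 4.4 0.7] gap 39.4 grip 25.4
[0.65, [-0.5, 0, -6.6], 0.0],[0.65, [-1.7, 0, -13.1], 0.0],[0.65, [-3.5, 0, -19.4], 0.0],[0.65, [-6, 0, -25.5], 0.0],[0.65, [-9.4, 0, -34.4], 0.0],[0.65, [-12.3, 0.1, -43.6], 0.0],[0.65, [-16.2, 0.1, -55.6], 0.0],[0.65, [-23, 0, -71], 0.0],
```

```bash
python3 -c "
from arc import *
path([(0,.14),(0,.28),(0,.42),(0,.56),(0,.68),(.04,.7),(.1,.7),(.18,.7)],(0,0),.65)"
```

```text
t 30.1 tcp [ 428.  -226.   106.3] yaw 120.6 tilt 0.08 q [-0.76 -0.24 -0.46  1.35  0.    0.28] F [3.4 4.4 0.7] gap 39.4 grip 25.4
[0.65, [-0.9, 0, -9.2], 0.0],[0.65, [-3.1, 0, -18.2], 0.0],[0.65, [-6.6, 0, -26.7], 0.0],[0.65, [-11.1, 0, -34.8], 0.0],[0.65, [-15.9, 0.1, -41.1], 0.0],[0.65, [-19.3, 0.1, -49.9], 0.0],[0.65, [-24, 0, -61], 0.0],[0.65, [-30, 0, -76], 0.0],
```

Call:
servo_tool:
  increments:
    - [0.65, [-1, -1, -9], 0]
    - [0.65, [-3, -1, -18], 0]
    - [0.65, [-6.6, -1, -26.7], 0]
    - [0.65, [-11, -1, -35], 0]
    - [0.65, [-16, -1, -41], 0]
    - [0.65, [-19, -1, -50], 0]
    - [0.65, [-24, -1, -61], 0]
    - [0.65, [-30, -1, -76], 0]

```text
time: 31.1
tool_pos: [0.4429, -0.2514, 0.1815]
tcp_rot: [1.555, 2.73, 0.006]
force: [10.6, 4.9, -7.3]
finger_gap: 0.462
grasp_force: 22.4
```

```bash
cat > lid.py <<'E'
from arc import *
f=grab('scene');W=cloud(f)*1000
H=np.array([536.8,-411.5,105]);ey=np.array([-ex[1],ex[0],0])
q=W-H;a=q@ex;b=q@ey;c=q[...,2]
# lid points off the middle strip (paddle, gripper)
m=(abs(b)>40)&(abs(b)<112)&(a>-200)&(a<140)&(c>4)&(c<215)&(np.hypot(a,c)<200)
A,Cc=a[m],c[m];th=np.arctan2(Cc,-A);rr=np.hypot(A,Cc);k=rr>60
hs,e=np.histogram(th[k],np.arange(-.1,2.4,.05));print('n',k.sum(),'lid angle mode',e[hs.argmax()]+.025,'median',np.median(th[k]))
E
python3 -c "
from lid import *
path([(.27,.7),(.36,.7),(.45,.7),(.54,.7),(.63,.7),(.72,.7),(.81,.7),(.9,.7)],(.18,.7),.65)"
```

```text
n 1598 lid angle mode 0.22500000000000003 median 0.23232508827759996
t 31.1 tcp [ 443.7 -252.5  183.7] yaw 120.7 tilt 0.23 q [-0.78 -0.18 -0.27  1.48  0.    0.26] F [ 8.8  5.3 -3.4] gap 39.5 grip 22.5
[0.65, [-9.1, 0.1, -16.1], 0.0],[0.65, [-19.5, 0.1, -31.4], 0.0],[0.65, [-31.4, 0.1, -45.6], 0.0],[0.65, [-44, 0, -59], 0.0],[0.65, [-59, 0, -71], 0.0],[0.65, [-74, 0, -81], 0.0],[0.65, [-90, 0, -90], 0.0],[0.65, [-107, 0, -98], 0.0],
```

Call:
servo_tool:
  increments:
    - [0.65, [-9, 0, -16], 0]
    - [0.65, [-19, 0, -31], 0]
    - [0.65, [-31, 0, -45], 0]
    - [0.65, [-44, 0, -59], 0]
    - [0.65, [-59, 0, -71], 0]
    - [0.65, [-74, 0, -81], 0]
    - [0.65, [-90, 0, -90], 0]
    - [0.65, [-107, 0, -98], 0]

```text
time: 32.15
tool_pos: [0.4979, -0.3428, 0.2804]
tcp_rot: [1.554, 2.73, 0.007]
force: [7.5, 11.9, -0.1]
finger_gap: 0.46
grasp_force: 20.8
```

```bash
python3 -c "
from lid import *
path([(.99,.7),(1.08,.7),(1.17,.7),(1.26,.7),(1.35,.7),(1.44,.7),(1.52,.7),(1.6,.7)],(.9,.7),.65)"
```

```text
n 2222 lid angle mode 0.925 median 0.9179877276201858
t 32.2 tcp [ 498.9 -344.5  281.1] yaw 120.7 tilt 0.3 q [-0.82  0.14  0.23  1.66  0.01  0.21] F [ 9.6 11.1  6.1] gap 39.7 grip 21.3
[0.65, [-17.4, 0, -6.2], 0.0],[0.65, [-35.4, 0, -10.7], 0.0],[0.65, [-53.6, 0, -13.7], 0.0],[0.65, [-72, 0, -15], 0.0],[0.65, [-91, 0, -15], 0.0],[0.65, [-109, 0, -13], 0.0],[0.65, [-125, 0, -9], 0.0],[0.65, [-141, 0, -5], 0.0],
```

Call:
servo_tool:
  increments:
    - [0.65, [-17, 1, -6], 0]
    - [0.65, [-35, 2, -11], 0]
    - [0.65, [-53, 2, -14], 0]
    - [0.65, [-72, 2, -15], 0]
    - [0.65, [-91, 2, -15], 0]
    - [0.65, [-109, 2, -13], 0]
    - [0.65, [-125, 2, -9], 0]
    - [0.65, [-141, 2, -5], 0]

```text
time: 33.2
tool_pos: [0.5717, -0.465, 0.2874]
tcp_rot: [1.553, 2.725, 0.001]
force: [7.2, 4.5, 9.3]
finger_gap: 0.459
grasp_force: 19.1
```

```bash
python3 -c "
from lid import *
path([(1.6,.7),(1.7,.7)],(1.6,.7),.65)"
```

```text
n 1660 lid angle mode 1.575 median 1.6064926795391439
t 33.2 tcp [ 572.4 -466.4  286.2] yaw 120.6 tilt 0.32 q [-0.86  0.62  0.82  1.77  0.    0.17] F [11.3  2.4 15.8] gap 38.7 grip 19.6
[0.65, [0, 0, 0], 0.0],[0.65, [-19.2, 0, 7.4], 0.0],
```

Call:
servo_tool:
  increments:
    - [0.3, [0, 0, 0], 0]
    - [0.3, [0, 0, 0], 0]
    - [0.3, [0, 0, -10], 0]
    - [0.3, [0, 0, -50], 0]
    - [0.3, [40, 0, -90], 0]
    - [0.3, [100, 0, -90], 0]
    - [0.3, [160, 0, -90], 0]
    - [0.3, [220, 0, -90], 0]

```text
time: 34.25
tool_pos: [0.468, -0.2938, 0.3748]
tcp_rot: [-1.558, -2.728, 0.001]
force: [0.7, -0.3, 1.2]
finger_gap: 0.701
grasp_force: 0.0
```

```bash
python3 -c "
from lid import *
plan((0.3,[450,50,330],None,8))"
```

```text
n 2167 lid angle mode 1.575 median 1.5952020863606442
t 34.3 tcp [ 463.3 -285.5  374.1] yaw 120.7 tilt 0.39 q [-0.79  0.03  0.29  1.83  0.    0.24] F [-3.4  5.5 -2. ] gap 59.7 grip 0.0
[0.3, [36.9, 20, 5.7], 0.0],[0.3, [74, 40, 11], 0.0],[0.3, [111, 60, 17], 0.0],[0.3, [147, 80, 23], 0.0],[0.3, [184, 100, 29], 0.0],[0.3, [221, 120, 34], 0.0],[0.3, [258, 140, 40], 0.0],[0.3, [295, 160, 46], 0.0],
```

Call:
servo_tool:
  increments:
    - [0.3, [37, 20, 6], 0]
    - [0.3, [74, 40, 11], 0]
    - [0.3, [111, 60, 17], 0]
    - [0.3, [147, 80, 23], 0]
    - [0.3, [184, 100, 29], 0]
    - [0.3, [221, 120, 34], 0]
    - [0.3, [258, 140, 40], 0]
    - [0.3, [295, 160, 40], 0]

```text
time: 35.3
tool_pos: [0.4564, 0.0414, 0.3349]
tcp_rot: [-1.557, -2.728, 0.001]
force: [0.6, 0.8, 0.5]
finger_gap: 0.699
grasp_force: 0.0
```

```bash
cat > pk.py <<'E'
from arc import *
f=grab('top','t9.png');W=cloud(f)*1000;img=f['img']
H=np.array([536.8,-411.5,0]);ey=np.array([-ex[1],ex[0],0]);Cc=H-95*ex
q=W-Cc;a=q@ex;b=q@ey;c=q[...,2]
for n,ca,cb in (('FL',-36,56),('FR',-36,-56),('BL',30,56),('BR',30,-56)):
    m=(abs(a-ca)<36)&(abs(b-cb)<48)&(c>60)&(c<100)
    print(n,m.sum(),end=' ')
    if m.sum()>20:
        h=np.percentile(c[m],80);k=m&(abs(c-h)<6);P=W[k];r=cv2.minAreaRect(P[:,:2].astype(np.float32))
        print('top',round(np.median(c[k]),1),'ctr',np.round(r[0],1),'size',np.round(r[1],1),'ang',round(r[2],1),'local',round(np.median(a[k]),1),round(np.median(b[k]),1),'med',np.round(np.median(P,0)),'rgb',np.median(img[k],0),'n',k.sum(),end='')
    print()
sc=[proj(f,(Cc+ex*s*150+ey*t*150+np.array([0,0,100]))/1000) for s in(-1,1) for t in(-1,1)]
u0,v0=np.min(sc,0).astype(int);u1,v1=np.max(sc,0).astype(int);print(u0,v0,u1,v1)
cv2.imwrite('pics/t9b.png',cv2.resize(cv2.imread('pics/t9.png')[v0:v1,u0:u1],None,fx=4,fy=4,interpolation=cv2.INTER_CUBIC))
plan((0.3,[450,50,330],None,1))
E
python3 pk.py
```

```text
FL 265 top 88.3 ctr [ 499.7 -270.3] size [33.8 72.5] ang 88.9 local -36.4 55.2 med [ 518. -270.   88.] rgb [180. 183. 182.] n 217
FR 265 top 90.8 ctr [ 432.2 -313.3] size [75.3 39. ] ang 47.4 local -38.1 -57.6 med [ 420. -327.   91.] rgb [173.5 177.  181. ] n 208
BL 238 top 84.2 ctr [ 554.7 -326.3] size [33.7 38.9] ang 4.2 local 30.8 58.5 med [ 555. -327.   84.] rgb [123. 123. 114.] n 205
BR 0 
307 131 474 298
t 35.4 tcp [455.9  45.2 335.5] yaw 120.7 tilt 0.08 q [-0.19 -0.27 -0.07  1.78  0.    0.85] F [0.4 2.1 0.3] gap 59.5 grip 0.0
[0.3, [7.1, -2.6, 5.6], 0.0],
```

View pics/t9b.png

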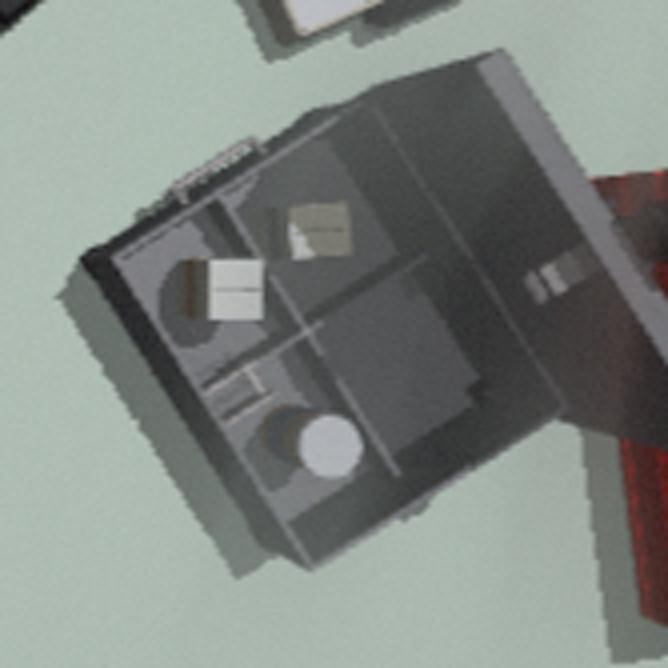

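The last view shows the open chest with three packs: a carton front-left at (238,290), a carton back-left at (322,231), and a white-capped tube front-right at (331,446). The back-right cell is empty and the striker is at (240,393). The cartons sit nearly square to the world axes.

```bash
cat > pos.py <<'E'
from h import *
t=dict(np.load('last_top.npz'));E=np.array(t['extrinsics']);fl=192/np.tan(np.radians(t['vertical_fov'])/2);C=-E[:3,:3].T@E[:3,3];W=cloud(t)*1000
for n,c,r,z in (('d',238.3,289.8,.088),('b',321.5,230.8,.084),('c',331,446,.090),('striker',238,393,.089)):
    u=(c+1.5)/4+307-.5;v=(r+1.5)/4+131-.5
    d=E[:3,:3].T@np.array([(u-t['cx'])/fl,(v-t['cy'])/fl,1.]);p=(C+d*(z-C[2])/d[2])*1000
    k=(np.hypot(W[...,0]-p[0],W[...,1]-p[1])<28)&(abs(W[...,2]-z*1000)<7)&(t['img'].min(-1)>95)
    print(n,np.round(p,1),'cloud',np.round(W[k].mean(0),1) if k.any() else None,k.sum())
x,y,z=[W[...,i] for i in range(3)]
for a,b in((-20,20),(20,60),(110,150),(150,180)):
    k=(y>a)&(y<b)&(x>470)&(x<530)&(z>9)&(z<24);print('lip',a,b,k.sum(),np.round(np.percentile(x[k],[5,50,95]),1) if k.any() else '')
E
python3 pos.py; python3 -c "
from h import *
plan((0.4,[505,-275,200],183.2,8))"
```

```text
d [ 517.4 -273.1   88. ] cloud [ 518.3 -270.7   88.1] 210
b [ 553.6 -327.8   84. ] cloud [ 554.6 -326.1   84.2] 207
c [ 418.6 -328.    90. ] cloud [ 419.5 -326.9   90.3] 205
striker [ 452.7 -271.    89. ] cloud [ 458.5 -274.6   91.9] 36
lip -20 20 32 [495.2 498.2 523.3]
lip 20 60 37 [495.9 498.8 520.7]
lip 110 150 23 [500.5 503.3 524.6]
lip 150 180 16 [503.6 504.  528.1]
t 35.4 tcp [455.9  45.2 335.5] yaw 120.7 tilt 0.08 q [-0.19 -0.27 -0.07  1.78  0.    0.85] F [0.4 2.1 0.3] gap 59.5 grip 0.0
[0.4, [-37.6, -15.2, 16.9], -0.136],[0.4, [-75, -30, 34], -0.273],[0.4, [-113, -46, 51], -0.409],[0.4, [-150, -61, 68], -0.545],[0.4, [-188, -76, 84], -0.682],[0.4, [-225, -91, 101], -0.818],[0.4, [-263, -106, 118], -0.954],[0.4, [-301, -121, 135], -1.091],
```

```bash
python3 -c "
from h import *
plan((0.4,[518,-272,170],183.2,8))"
```

```text
t 35.4 tcp [455.9  45.2 335.5] yaw 120.7 tilt 0.08 q [-0.19 -0.27 -0.07  1.78  0.    0.85] F [0.4 2.1 0.3] gap 59.5 grip 0.0
[0.4, [-38.1, -13.6, 20.6], -0.136],[0.4, [-76, -27, 41], -0.273],[0.4, [-114, -41, 62], -0.409],[0.4, [-152, -54, 83], -0.545],[0.4, [-190, -68, 103], -0.682],[0.4, [-228, -82, 124], -0.818],[0.4, [-267, -95, 144], -0.954],[0.4, [-305, -109, 165], -1.091],
```

Call:
servo_tool:
  increments:
    - [0.4, [-38, -14, 10], -0.14]
    - [0.4, [-76, -27, 30], -0.27]
    - [0.4, [-114, -41, 55], -0.41]
    - [0.4, [-152, -54, 80], -0.55]
    - [0.4, [-190, -68, 103], -0.68]
    - [0.4, [-228, -82, 124], -0.82]
    - [0.4, [-267, -95, 144], -0.96]
    - [0.4, [-305, -109, 165], -1.09]

```text
time: 36.35
tool_pos: [0.5182, -0.2793, 0.1697]
tcp_rot: [0.09, -3.14, 0.001]
force: [-0.3, -0.2, -0.2]
finger_gap: 0.598
grasp_force: 0.0
```

Call:
servo_tool:
  increments:
    - [0.4, [0, 0, 0], 0]
    - [0.4, [0, 0, 5], 0]
    - [0.4, [0, 0, 20], 0]
    - [0.4, [0, 0, 35], 0]
    - [0.4, [0, 0, 50], 0]
    - [0.4, [0, 0, 58], 0]
    - [0.4, [0, 0, 60], 0]
    - [0.4, [0, 0, 60], 0]

```text
time: 37.35
tool_pos: [0.5185, -0.2778, 0.1106]
tcp_rot: [-0.084, 3.14, -0.001]
force: [0.5, -0.0, -0.2]
finger_gap: 0.603
grasp_force: 0.0
```

```bash
python3 -c "
from h import *
plan((0.4,[518,-272,54],183.2-360,4))"
```

```text
t 37.4 tcp [ 518.5 -277.8  110.6] yaw -177.0 tilt 0.03 q [-0.71  0.08 -0.15  1.34 -0.   -0.77] F [ 0.5 -0.  -0.2] gap 51.3 grip 0.0
[0.4, [0.1, 1.5, 14.2], -0.001],[0.4, [0.1, 2.9, 28.3], -0.001],[0.4, [0.2, 4.4, 42.5], -0.002],[0.4, [0.2, 5.9, 56.6], -0.003],
```

Call:
servo_tool:
  increments:
    - [0.4, [0, 3, 0], 0]
    - [0.4, [0, 5, 6], 0]
    - [0.4, [0, 5, 20], 0]
    - [0.4, [0, 5, 36], 0]
    - [0.4, [0, 5, 48], 0]
    - [0.4, [0, 5, 54], 0]
    - [0.4, [0, 5, 56], 0]
    - [0.4, [0, 5, 56], 0]

```text
time: 38.35
tool_pos: [0.5183, -0.2729, 0.0546]
tcp_rot: [-0.083, 3.14, -0.001]
force: [0.9, -0.0, 0.6]
finger_gap: 0.602
grasp_force: 0.0
```

Call:
servo_tool:
  increments:
    - [0.7, [0, 0, 0], 0]
    - [0.7, [0, 0, 0], 0]
    - [0.7, [0, 0, 0], 0]
    - [0.7, [0, 0, 0], 0]
    - [0.7, [0, 0, -20], 0]
    - [0.7, [0, 0, -50], 0]
    - [0.7, [0, 0, -85], 0]
    - [0.7, [0, 0, -120], 0]
  force: 25

```text
time: 39.35
tool_pos: [0.5178, -0.2725, 0.1764]
tcp_rot: [0.084, -3.14, 0.0]
force: [0.3, 1.1, -2.3]
finger_gap: 0.394
grasp_force: 26.5
```

```bash
python3 -c "
from h import *
plan((0.7,[532,147,170],177.2,9))"
```

```text
t 39.4 tcp [ 517.8 -272.5  176.4] yaw -177.0 tilt 0.01 q [-0.71  0.05 -0.05  1.46 -0.   -0.76] F [ 0.3  1.1 -2.3] gap 33.5 grip 26.5
[0.7, [-4.1, 46.5, 0.7], -0.687],[0.7, [-8, 93, 1], -1.374],[0.7, [-12, 139, 2], -2.06],[0.7, [-16, 186, 3], -2.747],[0.7, [-20, 232, 4], -3.434],[0.7, [-24, 279, 4], -4.121],[0.7, [-28, 325, 5], -4.808],[0.7, [-32, 372, 6], -5.494],[0.7, [-36, 418, 6], -6.181],
```

Call:
servo_tool:
  increments:
    - [0.7, [-3, 30, 0], 0.01]
    - [0.7, [-8, 85, 0], 0.02]
    - [0.7, [-13, 142, 0], 0.04]
    - [0.7, [-18, 200, 0], 0.06]
    - [0.7, [-23, 258, 0], 0.08]
    - [0.7, [-28, 316, 0], 0.1]
    - [0.7, [-32, 372, 0], 0.1]
    - [0.7, [-36, 418, 0], 0.1]

```text
time: 40.35
tool_pos: [0.5314, 0.1487, 0.1754]
tcp_rot: [0.072, 3.14, -0.0]
force: [0.4, -0.7, -0.0]
finger_gap: 0.394
grasp_force: 26.5
```

Call:
servo_tool:
  increments:
    - [0.7, [0, 0, 0], 0]
    - [0.7, [0, 0, 10], 0]
    - [0.7, [0, 0, 30], 0]
    - [0.7, [0, 0, 50], 0]
    - [0.7, [0, 0, 70], 0]
    - [0.7, [0, 0, 85], 0]
    - [0.7, [0, 0, 92], 0]
    - [0.7, [0, 0, 92], 0]

```text
time: 41.35
tool_pos: [0.5316, 0.1466, 0.082]
tcp_rot: [-0.073, -3.14, 0.0]
force: [-1.3, -0.2, -0.1]
finger_gap: 0.398
grasp_force: 26.5
```

```bash
python3 -c "
from h import *
plan((0.7,[532,147,57],177.2,4))
f=grab('top','t10.png');W=cloud(f)*1000
x,y,z=[W[...,i] for i in range(3)]
for a,b in((-20,20),(20,60),(110,150),(150,180)):
    k=(y>a)&(y<b)&(x>470)&(x<530)&(z>9)&(z<24);print('lip',a,b,k.sum(),np.round(np.percentile(x[k],[5,50,95]),1) if k.any() else '')
"; python3 st.py
```

```text
t 41.4 tcp [531.6 146.6  82. ] yaw 177.3 tilt 0.03 q [ 0.03 -0.02 -0.3   1.29 -0.    0.08] F [-1.3 -0.2 -0.1] gap 33.8 grip 26.5
[0.7, [-0.1, 0.1, 6.2], 0.001],[0.7, [-0.2, 0.2, 12.5], 0.001],[0.7, [-0.3, 0.3, 18.7], 0.002],[0.7, [-0.4, 0.4, 25], 0.002],
lip -20 20 0 
lip 20 60 0 
lip 110 150 0 
lip 150 180 0 
t 41.4 tcp [532.  146.6  82.6] yaw 177.3 tilt 0.02 q [ 0.03 -0.02 -0.3   1.29 -0.    0.08] F [-0.4  0.5 -0.3] gap 34.0 grip 26.5
[0.65, [-21, -62, -132], 0.0],
n 1041 lean 0.29743663838867457 yawdeg -5.086132235561327 back x at z=0,y=82 601.7353413900073 z range [  7.30233458 163.07986757] y [ -6.30096779 201.78100138]
```

The cloud shows the board was knocked about 38 mm back and 18 mm left, so its foot is probably off the sheet. I park this pack upright on free table, put the board back, then continue.

```bash
python3 -c "
from h import *
plan((0.7,[532,147,140],None,2),(0.7,[470,-110,120],None,6))
t=dict(np.load('last_top.npz'));W=cloud(t)*1000
d=np.hypot(W[...,0]-470,W[...,1]+110)<75;print(np.nanmax(W[d][:,2]) if d.any() else 'none', np.nanpercentile(W[d][:,2],[1,50,99]))
"
```

```text
t 41.5 tcp [532.3 146.6  83. ] yaw 177.3 tilt 0.06 q [ 0.03 -0.02 -0.3   1.29 -0.    0.08] F [-0.3  0.3 -0.4] gap 33.6 grip 26.5
[0.7, [0.1, 0.2, -28.5], 0.0],[0.7, [0.2, 0.4, -57], 0.0],[0.7, [9, -43, -54], 0.0],[0.7, [17, -86, -50], 0.0],[0.7, [25, -129, -47], 0.0],[0.7, [34, -173, -44], 0.0],[0.7, [42, -216, -40], 0.0],[0.7, [50, -259, -37], 0.0],
6.43056862392197 [-4.2378093   0.14601617  4.6541916 ]
```

Call:
servo_tool:
  increments:
    - [0.7, [0, 0, -30], 0]
    - [0.7, [0, 0, -57], 0]
    - [0.7, [9, -43, -57], 0]
    - [0.7, [17, -86, -50], 0]
    - [0.7, [25, -129, -47], 0]
    - [0.7, [34, -173, -44], 0]
    - [0.7, [42, -216, -40], 0]
    - [0.7, [50, -259, -37], 0]

```text
time: 42.45
tool_pos: [0.4698, -0.1114, 0.1203]
tcp_rot: [0.073, 3.139, -0.002]
force: [1.0, -0.4, -0.6]
finger_gap: 0.395
grasp_force: 26.5
```

Call:
servo_tool:
  increments:
    - [0.7, [0, 0, 5], 0]
    - [0.7, [0, 0, 20], 0]
    - [0.7, [0, 0, 38], 0]
    - [0.7, [0, 0, 54], 0]
    - [0.7, [0, 0, 62], 0]
    - [0.7, [0, 0, 65], 0]
    - [0.7, [0, 0, 67], 0]
    - [0.7, [0, 0, 67], 0]

```text
time: 43.45
tool_pos: [0.47, -0.1099, 0.0527]
tcp_rot: [0.074, 3.14, -0.001]
force: [0.9, -0.4, -1.0]
finger_gap: 0.395
grasp_force: 26.5
```

```bash
python3 st.py
```

```text
t 43.5 tcp [ 470.  -109.9   52.7] yaw 177.3 tilt 0.04 q [-0.5  -0.21 -0.54  1.25 -0.   -0.45] F [ 0.9 -0.4 -1. ] gap 33.6 grip 26.5
[0.65, [-71, 197, -162], 0.0],
n 1042 lean 0.2964710025113685 yawdeg -5.061693036400646 back x at z=0,y=82 601.8177708590065 z range [  6.72874331 163.77724574] y [ -6.19774458 201.89955554]
```

Call:
servo_tool:
  increments:
    - [0.7, [0, 0, 1], 0]
    - [0.7, [0, 0, 2], 0]
    - [0.7, [0, 0, 2], 0]
    - [0.4, [0, 0, 2], 0]
    - [0.4, [0, 0, 2], 0]
    - [0.4, [0, 0, 2], 0]
    - [0.4, [0, 0, -40], 0]
    - [0.4, [0, 0, -95], 0]

```text
time: 44.5
tool_pos: [0.4687, -0.1093, 0.1472]
tcp_rot: [-0.074, -3.138, -0.002]
force: [0.6, -0.1, -0.1]
finger_gap: 0.602
grasp_force: 0.0
```

```bash
python3 -c "
from h import *
plan((0.4,[540,97,245],175,4),(0.4,[657,92,245],175,4))
f=grab('scene');W=cloud(f)*1000
k=(np.hypot(W[...,0]-470,W[...,1]+110)<35)&(W[...,2]>8)&(W[...,2]<100);print('pack',k.sum(),np.percentile(W[k][:,2],[5,95]),W[k].mean(0))
x,y,z=[W[...,i] for i in range(3)]
k=(x>600)&(x<700)&(y>50)&(y<140)&(z>172)&(z<212);print('tab',k.sum(),np.percentile(x[k],[5,50,95]),np.percentile(y[k],[2,98]),np.percentile(z[k],[5,98]))
"
```

```text
t 44.5 tcp [ 468.7 -109.3  147.2] yaw 177.3 tilt 0.16 q [-0.5  -0.26 -0.4   1.43 -0.   -0.45] F [ 0.6 -0.1 -0.1] gap 51.2 grip 0.0
[0.4, [-15.3, 52.4, -24.4], 0.01],[0.4, [-31, 105, -49], 0.02],[0.4, [-46, 157, -73], 0.03],[0.4, [-61, 209, -98], 0.04],[0.4, [-91, 210, -98], 0.04],[0.4, [-120, 210, -98], 0.04],[0.4, [-149, 210, -98], 0.04],[0.4, [-178, 210, -98], 0.04],
pack 343 [13.42422324 84.49607004] [ 480.52049184 -116.14078067   54.58356524]
tab 128 [654.26030797 661.8089772  666.06416614] [ 75.07233867 115.49623823] [174.96601082 206.96440656]
```

Call:
servo_tool:
  increments:
    - [0.4, [-15, 52, -40], 0.01]
    - [0.4, [-31, 105, -80], 0.02]
    - [0.4, [-50, 155, -103], 0.03]
    - [0.4, [-75, 190, -103], 0.04]
    - [0.4, [-105, 205, -103], 0.04]
    - [0.4, [-135, 212, -103], 0.04]
    - [0.4, [-165, 212, -103], 0.04]
    - [0.4, [-178, 212, -103], 0.04]

```text
time: 45.55
tool_pos: [0.6586, 0.0936, 0.2492]
tcp_rot: [-0.136, -3.138, 0.0]
force: [-0.1, -0.1, -0.5]
finger_gap: 0.6
grasp_force: 0.0
```

```bash
python3 -c "
from h import *
plan((0.4,[656,94,172],175,6))"
```

```text
t 45.5 tcp [658.6  93.6 249.2] yaw 175.0 tilt 0.04 q [-0.05  0.32  0.37  1.62 -0.    0.03] F [-0.1 -0.1 -0.5] gap 51.0 grip 0.0
[0.4, [0.4, 0, 12.9], 0.0],[0.4, [0.9, 0, 25.7], 0.0],[0.4, [1.3, 0.1, 38.6], 0.0],[0.4, [1.7, 0.1, 51.5], 0.0],[0.4, [2, 0, 64], 0.0],[0.4, [3, 0, 77], 0.001],
```

Call:
servo_tool:
  increments:
    - [0.4, [1, 0, 15], 0]
    - [0.4, [2, 0, 35], 0]
    - [0.4, [3, 0, 55], 0]
    - [0.4, [3, 0, 70], 0]
    - [0.4, [3, 0, 77], 0]
    - [0.65, [3, 0, 77], 0]
    - [0.65, [3, 0, 77], 0]
    - [0.65, [3, 0, 77], 0]
  force: 60

```text
time: 46.55
tool_pos: [0.6544, 0.0939, 0.1732]
tcp_rot: [-0.137, -3.138, -0.0]
force: [-0.0, 1.2, -5.6]
finger_gap: 0.481
grasp_force: 61.0
```

Call:
servo_tool:
  increments:
    - [0.65, [0, 0, 0], 0]
    - [0.65, [0, 0, -2], 0]
    - [0.65, [0, 0, -5], 0]
    - [0.65, [0, 0, -8], 0]
    - [0.65, [0, 0, -10], 0]
    - [0.65, [0, 0, -12], 0]
    - [0.65, [0, 0, -12], 0]
    - [0.65, [0, 0, -12], 0]

```text
time: 47.55
tool_pos: [0.6545, 0.0939, 0.1852]
tcp_rot: [-0.136, -3.139, 0.0]
force: [-0.6, -0.2, -6.3]
finger_gap: 0.479
grasp_force: 61.2
```

```bash
python3 st.py
```

```text
t 47.5 tcp [654.5  93.9 185.2] yaw 175.0 tilt 0.01 q [-0.05  0.29  0.22  1.5  -0.    0.03] F [-0.6 -0.2 -6.3] gap 40.7 grip 61.2
[0.65, [103, -19, -30], 0.0],
n 1173 lean 0.2899781169064066 yawdeg -7.146470790438528 back x at z=0,y=82 601.1162362407621 z range [ 15.21037166 176.1512101 ] y [-10.60542891 196.90335921]
```

Call:
servo_tool:
  increments:
    - [0.65, [4, -1, 0], -0.01]
    - [0.65, [10, -4, 0], -0.02]
    - [0.65, [17, -6, 0], -0.03]
    - [0.65, [24, -8, 0], -0.04]
    - [0.65, [31, -10, 0], -0.05]
    - [0.65, [35, -12, 0], -0.05]
    - [0.65, [37, -12, 0], -0.05]
    - [0.65, [37, -12, 0], -0.05]

```text
time: 48.6
tool_pos: [0.6166, 0.0852, 0.1854]
tcp_rot: [0.058, 3.141, -0.0]
force: [0.5, -1.2, -5.3]
finger_gap: 0.481
grasp_force: 61.3
```

Call:
servo_tool:
  increments:
    - [0.65, [0, 0, 2], 0]
    - [0.65, [0, 0, 4], 0]
    - [0.65, [0, 0, 6], 0]
    - [0.65, [0, 0, 8], 0]
    - [0.65, [0, 0, 10], 0]
    - [0.65, [0, 0, 11], 0]
    - [0.65, [0, 0, 12], 0]
    - [0.65, [0, 0, 12], 0]

```text
time: 49.6
tool_pos: [0.6168, 0.0851, 0.1737]
tcp_rot: [0.058, 3.14, -0.0]
force: [0.5, 0.1, -3.8]
finger_gap: 0.479
grasp_force: 61.6
```

```bash
python3 st.py
```

```text
t 49.6 tcp [616.8  85.1 173.7] yaw 177.9 tilt 0.04 q [-0.07  0.17  0.06  1.46 -0.   -0.04] F [ 0.5  0.1 -3.8] gap 40.7 grip 61.6
[0.65, [67, -4, -41], 0.0],
n 1150 lean 0.2905468482698638 yawdeg -4.27457768582919 back x at z=0,y=82 567.9459990200783 z range [  6.98788856 165.36221226] y [-20.64148604 187.35003152]
```

Call:
servo_tool:
  increments:
    - [0.65, [0, 0, 1], 0]
    - [0.65, [0, 0, 2], 0]
    - [0.65, [0, 0, 2], 0]
    - [0.4, [0, 0, 2], 0]
    - [0.4, [0, 0, 2], 0]
    - [0.4, [0, 0, 0], 0]
    - [0.4, [0, 0, -25], 0]
    - [0.4, [0, 0, -75], 0]

```text
time: 50.65
tool_pos: [0.6153, 0.0853, 0.2469]
tcp_rot: [-0.058, -3.137, -0.0]
force: [0.3, 0.7, -0.2]
finger_gap: 0.599
grasp_force: 0.0
```

```bash
python3 st.py;  python3 -c "
from h import *
plan((0.4,[540,20,250],None,2),(0.4,[470,-109.5,140],None,6))"
```

```text
t 50.6 tcp [615.3  85.3 246.9] yaw 177.9 tilt 0.26 q [-0.07  0.18  0.21  1.6  -0.   -0.04] F [ 0.3  0.7 -0.2] gap 50.9 grip 0.0
[0.65, [65, -4, 32], 0.0],
n 1148 lean 0.29609788278531346 yawdeg -4.390533001658466 back x at z=0,y=82 568.1096555899735 z range [  7.00157375 163.18471104] y [-20.56913875 186.15232655]
t 50.7 tcp [617.6  85.2 256.1] yaw 177.9 tilt 0.36 q [-0.07  0.18  0.22  1.61 -0.   -0.04] F [ 0.1 -0.8  6.4] gap 50.8 grip 0.0
[0.4, [37.6, -34, 2.8], 0.0],[0.4, [75, -68, 6], 0.0],[0.4, [86, -90, 24], 0.0],[0.4, [97, -112, 42], 0.0],[0.4, [108, -134, 60], 0.0],[0.4, [119, -156, 79], 0.0],[0.4, [130, -178, 97], 0.0],[0.4, [141, -200, 115], 0.0],
```

Call:
servo_tool:
  increments:
    - [0.4, [35, -25, 0], 0]
    - [0.4, [75, -60, 0], 0]
    - [0.4, [90, -90, 20], 0]
    - [0.4, [103, -120, 40], 0]
    - [0.4, [115, -150, 60], 0]
    - [0.4, [127, -175, 80], 0]
    - [0.4, [138, -195, 97], 0]
    - [0.4, [141, -200, 110], 0]

```text
time: 51.7
tool_pos: [0.4678, -0.1102, 0.1377]
tcp_rot: [-0.06, -3.141, 0.0]
force: [0.2, 0.9, -0.4]
finger_gap: 0.6
grasp_force: 0.0
```

```bash
python3 -c "
from h import *
plan((0.4,[470,-109.8,52],177.3,5))"
```

```text
t 51.7 tcp [ 467.8 -110.2  137.7] yaw 177.8 tilt 0.01 q [-0.5  -0.26 -0.42  1.41 -0.   -0.47] F [ 0.2  0.9 -0.4] gap 51.0 grip 0.0
[0.4, [-0.4, 0.1, 17.1], 0.002],[0.4, [-0.9, 0.2, 34.3], 0.004],[0.4, [-1.3, 0.3, 51.4], 0.005],[0.4, [-2, 0, 69], 0.007],[0.4, [-2, 1, 86], 0.009],
```

Call:
servo_tool:
  increments:
    - [0.4, [-2, 0, 15], 0.01]
    - [0.4, [-2, 0, 40], 0.01]
    - [0.4, [-2, 0, 65], 0.01]
    - [0.4, [-2, 0, 80], 0.01]
    - [0.4, [-2, 0, 86], 0.01]
    - [0.7, [-2, 0, 86], 0.01]
    - [0.7, [-2, 0, 86], 0.01]
    - [0.7, [-2, 0, 86], 0.01]
  force: 25

```text
time: 52.7
tool_pos: [0.4707, -0.1098, 0.053]
tcp_rot: [0.074, 3.14, -0.001]
force: [-0.1, 0.1, 0.0]
finger_gap: 0.396
grasp_force: 31.2
```

```bash
python3 -c "
from h import *
plan((0.7,[480,-50,140],175.6,3),(0.7,[537.7,150.5,110],175.6,5))"
```

```text
t 52.7 tcp [ 470.7 -109.8   53. ] yaw 177.3 tilt 0.06 q [-0.5  -0.21 -0.53  1.25 -0.   -0.45] F [-0.1  0.1  0. ] gap 33.6 grip 31.2
[0.7, [-2.2, 20.1, -29], 0.01],[0.7, [-4, 40, -58], 0.02],[0.7, [-7, 60, -87], 0.03],[0.7, [-16, 101, -81], 0.03],[0.7, [-26, 141, -75], 0.03],[0.7, [-35, 182, -69], 0.03],[0.7, [-45, 223, -63], 0.03],[0.7, [-55, 263, -57], 0.03],
```

Call:
servo_tool:
  increments:
    - [0.7, [0, 5, -30], 0.01]
    - [0.7, [-4, 40, -58], 0.02]
    - [0.7, [-7, 70, -75], 0.03]
    - [0.7, [-16, 111, -75], 0.03]
    - [0.7, [-26, 155, -72], 0.03]
    - [0.7, [-37, 200, -69], 0.03]
    - [0.7, [-48, 240, -63], 0.03]
    - [0.7, [-55, 263, -57], 0.03]

```text
time: 53.7
tool_pos: [0.538, 0.1525, 0.1095]
tcp_rot: [0.118, 3.139, 0.0]
force: [-1.5, -1.4, -0.4]
finger_gap: 0.396
grasp_force: 31.3
```

Call:
servo_tool:
  increments:
    - [0.7, [0, 0, 0], 0]
    - [0.7, [0, 0, 8], 0]
    - [0.7, [0, 0, 18], 0]
    - [0.7, [0, 0, 28], 0]
    - [0.7, [0, 0, 36], 0]
    - [0.7, [0, 0, 42], 0]
    - [0.7, [0, 0, 46], 0]
    - [0.7, [0, 0, 46], 0]

```text
time: 54.7
tool_pos: [0.5374, 0.1505, 0.0631]
tcp_rot: [-0.121, -3.139, 0.0]
force: [-0.1, 0.4, -0.3]
finger_gap: 0.395
grasp_force: 31.2
```

```bash
python3 st.py
```

```text
t 54.7 tcp [537.4 150.5  63.1] yaw 175.6 tilt 0.02 q [ 0.04  0.02 -0.3   1.25 -0.    0.12] F [-0.1  0.4 -0.3] gap 33.5 grip 31.2
[0.65, [-18, -66, -152], 0.0],
n 1130 lean 0.2974588485062555 yawdeg -4.361589538633421 back x at z=0,y=82 568.0199604651948 z range [  7.158193   163.45528515] y [-20.74258833 187.05947792]
```

Call:
servo_tool:
  increments:
    - [0.7, [0, 0, 1], 0]
    - [0.7, [0, 0, 2], 0]
    - [0.7, [0, 0, 3], 0]
    - [0.7, [0, 0, 3.5], 0]
    - [0.7, [0, 0, 4], 0]
    - [0.7, [0, 0, 4], 0]
    - [0.7, [0, 0, 4], 0]
    - [0.7, [0, 0, 4], 0]

```text
time: 55.75
tool_pos: [0.5376, 0.1506, 0.0594]
tcp_rot: [0.12, 3.139, -0.0]
force: [-0.6, 0.3, -1.2]
finger_gap: 0.392
grasp_force: 31.2
```

Call:
servo_tool:
  increments:
    - [0.55, [0, 0, 0], 0]
    - [0.4, [0, 0, 0], 0]
    - [0.4, [0, 0, 0], 0]
    - [0.4, [0, 0, -5], 0]
    - [0.4, [0, 0, -30], 0]
    - [0.4, [0, 0, -65], 0]
    - [0.4, [0, 0, -100], 0]
    - [0.4, [0, 0, -120], 0]

```text
time: 56.75
tool_pos: [0.5383, 0.1506, 0.1816]
tcp_rot: [0.12, 3.137, 0.0]
force: [-0.3, 0.2, -0.4]
finger_gap: 0.599
grasp_force: 0.0
```

```bash
cat > chk.py <<'E'
from h import *
f=grab('top','tc.png');W=cloud(f)*1000;x,y,z=[W[...,i] for i in range(3)]
for n,cx,cy in(('s1',537.7,150.5),('s2',532.6,84.7),('s3',527.5,18.9)):
    k=(abs(x-cx)<32)&(abs(y-cy)<32)&(z>80)&(z<100)
    if k.sum()>20:
        r=cv2.minAreaRect(np.c_[x[k],y[k]].astype(np.float32));print(n,k.sum(),np.round(r[0],1),np.round(r[1],1),round(r[2],1),'top z',np.round(np.percentile(z[k],[5,50,95]),1))
    else: print(n,k.sum())
E
python3 chk.py; python3 st.py; python3 -c "
from h import *
plan((0.4,[554,-327,180],184.8,8))"
```

```text
s1 9
s2 0
s3 0
t 56.8 tcp [539.  150.6 183.6] yaw 175.6 tilt 0.27 q [ 0.04 -0.03 -0.13  1.47 -0.    0.12] F [-0.3  0.5  3. ] gap 51.3 grip 0.0
[0.65, [-16, -66, -31], 0.0],
n 1133 lean 0.298031917919034 yawdeg -4.370535791388436 back x at z=0,y=82 567.9297323478863 z range [  6.76865108 163.20753508] y [-21.21023817 186.42154725]
t 56.9 tcp [538.8 150.6 181.6] yaw 175.6 tilt 0.2 q [ 0.04 -0.03 -0.13  1.47 -0.    0.12] F [0.7 0.7 0.5] gap 50.9 grip 0.0
[0.4, [-6.5, -59.4, 0.2], -0.02],[0.4, [-13, -119, 0], -0.04],[0.4, [-19, -178, 1], -0.06],[0.4, [-26, -238, 1], -0.08],[0.4, [-32, -297, 1], -0.1],[0.4, [-39, -356, 1], -0.12],[0.4, [-45, -416, 1], -0.14],[0.4, [-52, -475, 2], -0.16],
```

Call:
servo_tool:
  increments:
    - [0.4, [-5, -40, -10], 0]
    - [0.4, [-12, -98, -20], -0.02]
    - [0.4, [-19, -158, -20], -0.05]
    - [0.4, [-26, -220, -20], -0.07]
    - [0.4, [-32, -282, -20], -0.1]
    - [0.4, [-39, -344, -15], -0.13]
    - [0.4, [-45, -406, -8], -0.15]
    - [0.4, [-52, -460, 0], -0.16]

```text
time: 57.85
tool_pos: [0.5533, -0.3141, 0.1773]
tcp_rot: [0.13, -3.138, -0.002]
force: [0.6, 0.5, 0.0]
finger_gap: 0.604
grasp_force: 0.0
```

Call:
servo_tool:
  increments:
    - [0.4, [0, -8, 0], 0]
    - [0.4, [0, -15, 10], 0]
    - [0.4, [0, -15, 30], 0]
    - [0.4, [0, -15, 50], 0]
    - [0.4, [0, -15, 68], 0]
    - [0.4, [0, -15, 75], 0]
    - [0.4, [0, -15, 75], 0]
    - [0.4, [0, -15, 75], 0]

```text
time: 58.85
tool_pos: [0.5554, -0.3268, 0.1048]
tcp_rot: [-0.131, 3.139, 0.0]
force: [-2.1, 2.6, -1.6]
finger_gap: 0.601
grasp_force: 0.0
```

```bash
python3 chk.py; python3 pk.py | grep -E "BL|FR"; python3 -c "
from h import *
plan((0.4,[554,-327,52],184.8-360,6))"
```

```text
s1 209 [537.8 148.9] [34.1 37.8] 85.4 top z [87.1 89.9 92.5]
s2 0
s3 0
FR 194 top 90.8 ctr [ 437.5 -308.8] size [60.1 37.6] ang 46.5 local -40.8 -50.6 med [ 427. -321.   91.] rgb [158. 156. 146.] n 132
BL 20 
t 59.0 tcp [ 555.4 -326.9  104.8] yaw -175.2 tilt 0.0 q [-0.73  0.25  0.03  1.35  0.   -0.82] F [-2.5  3.2 -0.9] gap 51.4 grip 0.0
[0.4, [0.2, 0, 8.8], -0.0],[0.4, [0.5, 0, 17.6], -0.0],[0.4, [0.7, 0, 26.4], -0.0],[0.4, [0.9, 0, 35.2], -0.0],[0.4, [1.2, 0, 44], -0.0],[0.4, [1.4, 0, 52.8], -0.001],
```

Call:
servo_tool:
  increments:
    - [0.4, [1, 0, 10], 0]
    - [0.4, [1, 0, 22], 0]
    - [0.4, [1, 0, 36], 0]
    - [0.4, [1, 0, 47], 0]
    - [0.4, [1, 0, 53], 0]
    - [0.7, [1, 0, 53], 0]
    - [0.7, [1, 0, 53], 0]
    - [0.7, [1, 0, 53], 0]
  force: 25

```text
time: 59.95
tool_pos: [0.5546, -0.3273, 0.0518]
tcp_rot: [-0.131, 3.138, -0.001]
force: [0.6, -0.2, -0.2]
finger_gap: 0.44
grasp_force: 31.5
```

Call:
servo_tool:
  increments:
    - [0.7, [0, 0, 0], 0]
    - [0.7, [0, 0, -10], 0]
    - [0.7, [0, 0, -30], 0]
    - [0.7, [0, 0, -60], 0]
    - [0.7, [0, 0, -90], 0]
    - [0.7, [0, 0, -115], 0]
    - [0.7, [0, 10, -125], 0]
    - [0.7, [0, 30, -125], 0]

```text
time: 60.95
tool_pos: [0.5522, -0.2972, 0.1778]
tcp_rot: [-0.13, 3.138, -0.002]
force: [0.3, -0.4, -1.6]
finger_gap: 0.438
grasp_force: 31.5
```

```bash
python3 -c "
from lid import *
plan((0.7,[532.6,85,120],175.6-360,8))"
```

```text
n 3312 lid angle mode 1.6749999999999998 median 1.6403565440035117
t 61.0 tcp [ 551.9 -294.3  177.2] yaw -175.2 tilt 0.05 q [-0.7   0.18  0.08  1.47  0.   -0.78] F [ 1.4  2.7 -0.1] gap 37.3 grip 31.4
[0.7, [-1.6, 47.4, 7.2], 0.02],[0.7, [-3, 95, 14], 0.04],[0.7, [-5, 142, 22], 0.06],[0.7, [-6, 190, 29], 0.081],[0.7, [-8, 237, 36], 0.101],[0.7, [-9, 285, 43], 0.121],[0.7, [-11, 332, 50], 0.141],[0.7, [-13, 379, 58], 0.161],
```

Call:
servo_tool:
  increments:
    - [0.7, [-1, 30, 0], 0.01]
    - [0.7, [-3, 80, 0], 0.04]
    - [0.7, [-5, 135, 5], 0.06]
    - [0.7, [-6, 190, 15], 0.08]
    - [0.7, [-8, 245, 28], 0.1]
    - [0.7, [-9, 300, 43], 0.12]
    - [0.7, [-11, 350, 53], 0.15]
    - [0.7, [-13, 379, 60], 0.16]

```text
time: 62.0
tool_pos: [0.5322, 0.0842, 0.1157]
tcp_rot: [-0.118, -3.139, -0.0]
force: [-0.8, -0.5, -0.1]
finger_gap: 0.445
grasp_force: 31.4
```

Call:
servo_tool:
  increments:
    - [0.7, [0, 0, 0], 0]
    - [0.7, [0, 0, 8], 0]
    - [0.7, [0, 0, 20], 0]
    - [0.7, [0, 0, 33], 0]
    - [0.7, [0, 0, 45], 0]
    - [0.7, [0, 0, 53], 0]
    - [0.7, [0, 0, 57], 0]
    - [0.7, [0, 0, 57], 0]

```text
time: 63.0
tool_pos: [0.5333, 0.0816, 0.0592]
tcp_rot: [-0.12, -3.139, 0.0]
force: [-0.6, 0.5, -0.5]
finger_gap: 0.442
grasp_force: 31.4
```

```bash
python3 st.py
```

```text
t 63.0 tcp [533.3  81.6  59.2] yaw 175.6 tilt 0.01 q [-0.09 -0.04 -0.36  1.25 -0.   -0.01] F [-0.6  0.5 -0.5] gap 37.6 grip 31.4
[0.65, [-16, 3, -156], 0.0],
n 1132 lean 0.2995715153727868 yawdeg -4.311636226543652 back x at z=0,y=82 567.7680450805203 z range [  7.71567085 163.59746614] y [-21.05561463 187.20647419]
```

Call:
servo_tool:
  increments:
    - [0.7, [0, 0, 2], 0]
    - [0.7, [0, 0, 3.5], 0]
    - [0.7, [0, 0, 4.5], 0]
    - [0.7, [0, 0, 5], 0]
    - [0.7, [0, 0, 5], 0]
    - [0.7, [0, 0, 5], 0]
    - [0.55, [0, 0, 5], 0]
    - [0.4, [0, 0, 5], 0]

```text
time: 64.05
tool_pos: [0.5335, 0.0815, 0.0545]
tcp_rot: [0.121, 3.139, -0.0]
force: [0.8, -0.3, -0.2]
finger_gap: 0.599
grasp_force: 0.0
```

Call:
servo_tool:
  increments:
    - [0.4, [0, 0, 0], 0]
    - [0.4, [0, 0, -5], 0]
    - [0.4, [0, 0, -35], 0]
    - [0.4, [0, 0, -75], 0]
    - [0.4, [0, 0, -115], 0]
    - [0.4, [5, -30, -130], 0]
    - [0.4, [15, -80, -130], 0]
    - [0.4, [30, -140, -130], 0]

```text
time: 65.05
tool_pos: [0.4926, -0.0567, 0.1851]
tcp_rot: [0.118, 3.138, -0.001]
force: [0.1, 0.1, 0.2]
finger_gap: 0.598
grasp_force: 0.0
```

```bash
python3 chk.py; python3 st.py; python3 -c "
from h import *
plan((0.4,[419,-327.5,180],210.6,8))"
```

```text
s1 210 [537.8 148.9] [34.3 37.9] 84.9 top z [86.9 89.7 92.6]
s2 201 [533.5  79.5] [38.  32.9] 89.0 top z [82.9 86.  89.2]
s3 0
t 65.1 tcp [490.7 -63.  184.9] yaw 175.4 tilt 0.19 q [-0.39 -0.22 -0.3   1.49 -0.   -0.31] F [-0.5 -7.4  0.6] gap 51.4 grip 0.0
[0.65, [-47, 151, -31], 0.0],
n 1124 lean 0.29908453525084466 yawdeg -4.359301751705607 back x at z=0,y=82 567.8952794172633 z range [  7.23568832 162.66219313] y [-21.03787433 186.32072181]
t 65.2 tcp [491.6 -60.3 184.9] yaw 175.3 tilt 0.1 q [-0.39 -0.22 -0.3   1.49 -0.   -0.3 ] F [-0.   0.2  0.1] gap 50.8 grip 0.0
[0.4, [6.3, -34, 0.7], -0.077],[0.4, [13, -68, 1], -0.154],[0.4, [19, -102, 2], -0.231],[0.4, [25, -136, 3], -0.308],[0.4, [31, -170, 3], -0.385],[0.4, [38, -204, 4], -0.462],[0.4, [44, -238, 5], -0.539],[0.4, [50, -272, 5], -0.616],
```

Call:
servo_tool:
  increments:
    - [0.42, [6, -34, 0], -0.08]
    - [0.42, [13, -68, 0], -0.15]
    - [0.42, [19, -102, 0], -0.23]
    - [0.42, [25, -136, 0], -0.31]
    - [0.42, [31, -170, 0], -0.39]
    - [0.42, [38, -204, 5], -0.46]
    - [0.42, [44, -238, 20], -0.54]
    - [0.42, [50, -272, 40], -0.62]

```text
time: 66.15
tool_pos: [0.4222, -0.3243, 0.1448]
tcp_rot: [-0.847, 3.025, -0.002]
force: [1.0, -0.1, -0.5]
finger_gap: 0.58
grasp_force: 0.0
```

Call:
servo_tool:
  increments:
    - [0.42, [0, 0, 5], 0]
    - [0.42, [0, 0, 15], 0]
    - [0.42, [0, 0, 25], 0]
    - [0.42, [0, 0, 35], 0]
    - [0.42, [0, 0, 38], 0]
    - [0.42, [0, 0, 38], 0]
    - [0.42, [0, 0, 38], 0]
    - [0.42, [0, 0, 38], 0]

```text
time: 67.15
tool_pos: [0.4221, -0.3233, 0.1067]
tcp_rot: [-0.843, 3.026, -0.001]
force: [0.5, -0.5, 0.1]
finger_gap: 0.581
grasp_force: 0.0
```

```bash
python3 -c "
from h import *
plan((0.42,[419,-327.5,55],210.6-360,5))"
```

```text
t 67.2 tcp [ 422.1 -323.3  106.7] yaw -148.9 tilt 0.04 q [-0.9  -0.09 -0.32  1.34 -0.   -1.44] F [ 0.5 -0.5  0.1] gap 49.4 grip 0.0
[0.42, [1, -0.4, 10.3], 0.002],[0.42, [1.9, -0.8, 20.7], 0.004],[0.42, [2.9, -1.2, 31], 0.005],[0.42, [3.9, -1.6, 41.4], 0.007],[0.42, [4.8, -2, 51.7], 0.009],
```

Call:
servo_tool:
  increments:
    - [0.42, [4, -2, 5], 0]
    - [0.42, [5, -2, 18], 0]
    - [0.42, [5, -2, 34], 0]
    - [0.42, [5, -2, 46], 0]
    - [0.42, [5, -2, 52], 0]
    - [0.7, [5, -2, 52], 0]
    - [0.7, [5, -2, 52], 0]
    - [0.7, [5, -2, 52], 0]
  force: 25

```text
time: 68.15
tool_pos: [0.4193, -0.328, 0.0553]
tcp_rot: [-0.843, 3.026, -0.003]
force: [-1.4, 1.2, 10.2]
finger_gap: 0.441
grasp_force: 24.1
```

Call:
servo_tool:
  increments:
    - [0.7, [0, 0, 0], 0]
    - [0.7, [0, 0, -10], 0]
    - [0.7, [0, 0, -30], 0]
    - [0.7, [0, 0, -60], 0]
    - [0.7, [0, 0, -90], 0]
    - [0.7, [0, 0, -115], 0]
    - [0.7, [0, 0, -120], 0]
    - [0.7, [0, 0, -120], 0]

```text
time: 69.15
tool_pos: [0.4186, -0.3273, 0.1737]
tcp_rot: [0.843, -3.026, -0.001]
force: [-0.7, -0.2, -1.5]
finger_gap: 0.438
grasp_force: 25.5
```

```bash
python3 -c "
from h import *
plan((0.7,[527.5,16,120],175.6-360,8))"
```

```text
t 69.2 tcp [ 418.6 -327.3  173.7] yaw -148.9 tilt 0.03 q [-0.91 -0.11 -0.22  1.46 -0.   -1.45] F [-0.7 -0.2 -1.5] gap 37.2 grip 25.5
[0.7, [-33.8, 29.7, 6.7], 0.078],[0.7, [-68, 59, 13], 0.155],[0.7, [-101, 89, 20], 0.233],[0.7, [-135, 119, 27], 0.31],[0.7, [-169, 148, 34], 0.388],[0.7, [-203, 178, 40], 0.465],[0.7, [-237, 208, 47], 0.543],[0.7, [-271, 238, 54], 0.62],
```

Call:
servo_tool:
  increments:
    - [0.7, [-25, 22, 0], 0.06]
    - [0.7, [-60, 53, 0], 0.14]
    - [0.7, [-96, 84, 2], 0.22]
    - [0.7, [-132, 116, 8], 0.3]
    - [0.7, [-168, 147, 20], 0.38]
    - [0.7, [-203, 178, 32], 0.46]
    - [0.7, [-240, 210, 44], 0.55]
    - [0.7, [-271, 238, 54], 0.62]

```text
time: 70.15
tool_pos: [0.527, 0.0184, 0.1181]
tcp_rot: [-0.124, -3.137, -0.001]
force: [0.2, -1.0, -1.3]
finger_gap: 0.437
grasp_force: 25.5
```

Call:
servo_tool:
  increments:
    - [0.7, [0, 0, 0], 0]
    - [0.7, [0, 0, 10], 0]
    - [0.7, [0, 0, 22], 0]
    - [0.7, [0, 0, 35], 0]
    - [0.7, [0, 0, 46], 0]
    - [0.7, [0, 0, 53], 0]
    - [0.7, [0, 0, 57], 0]
    - [0.7, [0, 0, 57], 0]

```text
time: 71.15
tool_pos: [0.5277, 0.0164, 0.0632]
tcp_rot: [-0.121, -3.139, 0.0]
force: [-0.2, 0.3, -0.3]
finger_gap: 0.435
grasp_force: 25.6
```

```bash
python3 st.py
```

```text
t 71.2 tcp [527.7  16.4  63.2] yaw 175.6 tilt 0.01 q [-0.22 -0.08 -0.39  1.26 -0.   -0.14] F [-0.2  0.3 -0.3] gap 37.0 grip 25.6
[0.65, [-17, 69, -152], 0.0],
n 326 lean -0.01078984964865131 yawdeg -20.40468440796282 back x at z=0,y=82 585.226795997203 z range [  5.37908558 238.81141192] y [-49.14964281 184.38180819]
```

Run:
```python
from h import *
f=grab('scene');W=cloud(f)*1000;x,y,z=[W[...,i] for i in range(3)]
for a in (-10,20,50,110,140,170):
    print(a,[(h,int(k.sum()),round(float(np.median(x[k])),1) if k.any() else None) for h in (20,60,100,140) for k in [(abs(y-a)<10)&(abs(z-h)<8)&(x>480)&(x<700)]])
g=grab('top');V=cloud(g)*1000;k=(abs(V[...,2]-88)<8)&(V[...,0]>480)&(V[...,0]<600)&(V[...,1]>60)&(V[...,1]<180);print(k.sum(),V[k].mean(0) if k.any() else '')
```

```text
-10 [(20, 40, 563.1), (60, 33, 578.0), (100, 48, 562.4), (140, 58, 541.6)]
20 [(20, 16, 568.6), (60, 17, 581.2), (100, 42, 538.4), (140, 45, 547.1)]
50 [(20, 18, 571.9), (60, 19, 585.0), (100, 18, 596.0), (140, 31, 608.8)]
110 [(20, 4, 574.4), (60, 0, None), (100, 1, 628.7), (140, 27, 615.8)]
140 [(20, 1, 578.2), (60, 13, 589.9), (100, 16, 603.7), (140, 21, 615.4)]
170 [(20, 15, 580.4), (60, 14, 593.3), (100, 14, 604.6), (140, 18, 619.0)]
263 [548.01301669 147.90407031  89.20999397]
```

Call:
servo_tool:
  increments:
    - [0.7, [0, 0, 2], 0]
    - [0.7, [0, 0, 4], 0]
    - [0.7, [0, 0, 5], 0]
    - [0.7, [0, 0, 5.5], 0]
    - [0.7, [0, 0, 5.5], 0]
    - [0.7, [0, 0, 5.5], 0]
    - [0.55, [0, 0, 5.5], 0]
    - [0.4, [0, 0, 5.5], 0]

```text
time: 72.3
tool_pos: [0.5278, 0.0164, 0.058]
tcp_rot: [0.121, 3.139, -0.0]
force: [0.8, -0.2, 0.6]
finger_gap: 0.598
grasp_force: 0.0
```

Call:
servo_tool:
  increments:
    - [0.4, [0, 0, 0], 0]
    - [0.4, [0, 0, -5], 0]
    - [0.4, [0, 0, -35], 0]
    - [0.4, [0, 0, -75], 0]
    - [0.4, [0, 0, -115], 0]
    - [0.4, [0, -20, -160], 0]
    - [0.4, [0, -60, -200], 0]
    - [0.4, [0, -110, -230], 0.1]

```text
time: 73.3
tool_pos: [0.5194, -0.0939, 0.2904]
tcp_rot: [0.278, 3.127, -0.001]
force: [0.0, -1.6, -0.6]
finger_gap: 0.596
grasp_force: 0.0
```

```bash
python3 chk.py; python3 st.py
python3 - <<'E'
from lid import *
th=1.63
b=bar(th,0);Wb=H+ex*b[0]+ez*b[1];print('bar expected',Wb)
# find bar in cloud around expectation (top and scene)
for n in('top','scene'):
    g=grab(n);V=cloud(g)*1000;q=V-H;aa=q@ex;bb=q@ey;cc=q[...,2]
    k=(abs(bb)<35)&(cc>196)&(cc<235)&(abs(aa-b[0])<45);print(n,k.sum(),[np.round(np.percentile(v[k],[3,50,97]),1) for v in(aa,bb,cc)] if k.sum()>3 else '')
    k=(abs(bb)>45)&(abs(bb)<112)&(cc>150)&(cc<200)&(abs(aa)<90);print('edge',k.sum(),[np.round(np.percentile(v[k],[3,50,97]),1) for v in(aa,cc)] if k.sum()>3 else '')
plan((0.35,[*Wb[:2],330],120.6,8))
E
```

```text
s1 212 [538.1 148.8] [34.7 37.8] 82.8 top z [86.4 89.8 92.6]
s2 202 [533.5  79.5] [37.9 32.9] 89.0 top z [82.9 86.  88.7]
s3 190 [528.6  16.1] [37.7 35.2] 89.1 top z [89.8 92.6 94.9]
t 73.3 tcp [519.7 -99.8 293.5] yaw 169.3 tilt 0.42 q [-0.44 -0.1   0.01  1.67 -0.   -0.25] F [-1.8 -5.   1.9] gap 51.4 grip 0.0
[0.65, [5, 186, 78], 0.0],
n 1136 lean 0.29601284798360344 yawdeg -4.344972569069991 back x at z=0,y=82 568.1262266263178 z range [  7.32169326 163.75710396] y [-20.93218175 186.07243324]
n 2069 lid angle mode 1.6749999999999998 median 1.6599956222116243
bar expected [ 551.37597011 -436.14661945  317.67836102]
top 216 [array([-1.7, 17.5, 24.8]), array([-16.3,   3.3,  22.1]), array([196.4, 219.6, 223.5])]
edge 890 [array([-5.6,  3.9, 11.5]), array([152. , 192.4, 196.2])]
scene 128 [array([17.9, 24.6, 28.3]), array([-13.7,   5.3,  21.8]), array([198.4, 215.4, 222.4])]
edge 799 [array([-2.8, 12. , 14.4]), array([152. , 180.5, 194.6])]
t 73.5 tcp [519.1 -93.1 287.6] yaw 169.9 tilt 0.02 q [-0.43 -0.1  -0.    1.67  0.   -0.25] F [-0.4  0.2  0.3] gap 51.3 grip 0.0
[0.35, [-11.5, -41.5, -5.3], 0.107],[0.35, [-23, -83, -11], 0.215],[0.35, [-35, -125, -16], 0.322],[0.35, [-46, -166, -21], 0.43],[0.35, [-58, -208, -27], 0.537],[0.35, [-69, -249, -32], 0.645],[0.35, [-81, -291, -37], 0.752],[0.35, [-92, -332, -42], 0.86],
```

All three packs stand on the ledge with tops at 90, 86 and 92 mm, matching their sizes. Next I close the lid by the grip bar.

Call:
servo_tool:
  increments:
    - [0.35, [-6, -25, -35], 0.1]
    - [0.35, [-18, -65, -65], 0.21]
    - [0.35, [-30, -108, -70], 0.32]
    - [0.35, [-43, -152, -70], 0.43]
    - [0.35, [-55, -196, -70], 0.54]
    - [0.35, [-66, -240, -70], 0.65]
    - [0.35, [-78, -282, -70], 0.75]
    - [0.35, [-90, -324, -70], 0.86]

```text
time: 74.55
tool_pos: [0.5516, -0.4278, 0.3569]
tcp_rot: [-1.558, -2.727, -0.001]
force: [0.4, -0.9, 0.6]
finger_gap: 0.65
grasp_force: 0.0
```

Call:
servo_tool:
  increments:
    - [0.35, [0, 0, 0], 0]
    - [0.35, [0, 0, 0], 0]
    - [0.35, [0, 0, 0], 0]
    - [0.35, [0, 0, 0], 0]
    - [0.35, [0, 0, 0], 0]
    - [0.35, [0, 0, 0], 0]
    - [0.35, [0, 0, 0], 0]
    - [0.35, [0, 0, 0], 0]

```text
time: 75.55
tool_pos: [0.5508, -0.4281, 0.3578]
tcp_rot: [-1.557, -2.729, 0.0]
force: [0.1, -0.2, 0.3]
finger_gap: 0.648
grasp_force: 0.0
```

```bash
python3 -c "
from h import *
plan((0.35,[550,-428,309],120.6,5))"
```

```text
t 75.5 tcp [ 550.8 -428.1  357.8] yaw 120.6 tilt 0.0 q [-0.85  0.55  0.88  1.89 -0.    0.19] F [ 0.1 -0.2  0.3] gap 55.1 grip 0.0
[0.35, [0.1, -0.1, 9.8], -0.0],[0.35, [0.2, -0.3, 19.5], -0.0],[0.35, [0.3, -0.4, 29.3], -0.0],[0.35, [0.4, -0.5, 39], -0.0],[0.35, [0.5, -0.7, 48.8], -0.0],
```

Call:
servo_tool:
  increments:
    - [0.35, [0, 0, 8], 0]
    - [0.35, [0, 0, 20], 0]
    - [0.35, [0, 0, 33], 0]
    - [0.35, [0, 0, 44], 0]
    - [0.35, [0, 0, 49], 0]
    - [0.65, [0, 0, 49], 0]
    - [0.65, [0, 0, 49], 0]
    - [0.65, [0, 0, 49], 0]
  force: 20

```text
time: 76.55
tool_pos: [0.5504, -0.4282, 0.3086]
tcp_rot: [-1.557, -2.728, 0.001]
force: [-5.4, -1.2, -3.3]
finger_gap: 0.462
grasp_force: 23.3
```

```bash
python3 -c "
from arc import *
path([(1.6-.1*k,0) for k in range(1,9)],(1.6,0),.65)"
```

```text
t 76.5 tcp [ 550.4 -428.2  308.6] yaw 120.6 tilt 0.07 q [-0.85  0.48  0.68  1.77 -0.    0.19] F [-5.4 -1.2 -3.3] gap 39.3 grip 23.3
[0.65, [21.4, 0, -1.1], 0.0],[0.65, [42.8, 0, -0.1], 0.0],[0.65, [64, 0, 3], 0.0],[0.65, [85, 0, 8], 0.0],[0.65, [105, 0, 16], 0.0],[0.65, [124, 0, 25], 0.0],[0.65, [143, 0, 36], 0.0],[0.65, [160, 0, 49], 0.0],
```

Call:
servo_tool:
  increments:
    - [0.65, [21, -1, -1], 0]
    - [0.65, [43, -1, 0], 0]
    - [0.65, [64, -1, 3], 0]
    - [0.65, [85, -1, 8], 0]
    - [0.65, [105, -1, 16], 0]
    - [0.65, [124, -1, 25], 0]
    - [0.65, [143, -1, 36], 0]
    - [0.65, [160, -1, 49], 0]

```text
time: 77.55
tool_pos: [0.468, -0.2913, 0.2613]
tcp_rot: [1.556, 2.726, -0.004]
force: [-7.0, -3.4, 2.8]
finger_gap: 0.457
grasp_force: 23.6
```

```bash
python3 -c "
from lid import *
path([(.8-.085*k,0) for k in range(1,9)],(.8,0),.65)"
```

```text
n 2238 lid angle mode 0.8750000000000001 median 0.8943816548501131
t 77.6 tcp [ 466.9 -289.4  259.6] yaw 120.6 tilt 0.12 q [-0.79 -0.04  0.    1.61 -0.    0.24] F [-9.   0.4  3.7] gap 39.1 grip 23.6
[0.65, [13.5, 0, 12.3], 0.0],[0.65, [25.9, 0.1, 25.7], 0.0],[0.65, [37.1, 0.1, 40], 0.0],[0.65, [47, 0, 55], 0.0],[0.65, [56, 0, 71], 0.0],[0.65, [63, 0, 88], 0.0],[0.65, [69, 0, 105], 0.0],[0.65, [73, 0, 123], 0.0],
```

Lid is tracking at about 0.85. I carry it on down to about 0.12.

Call:
servo_tool:
  increments:
    - [0.65, [13, -1, 12], 0]
    - [0.65, [26, -1, 26], 0]
    - [0.65, [37, -1, 40], 0]
    - [0.65, [47, -1, 55], 0]
    - [0.65, [56, -1, 71], 0]
    - [0.65, [63, -1, 88], 0]
    - [0.65, [69, -1, 105], 0]
    - [0.65, [73, -1, 123], 0]

```text
time: 78.6
tool_pos: [0.4306, -0.2293, 0.1374]
tcp_rot: [1.556, 2.727, -0.003]
force: [-8.8, 4.3, 5.7]
finger_gap: 0.46
grasp_force: 23.9
```

```bash
python3 -c "
from lid import *
path([(.12-.04*k,0) for k in range(1,4)],(.12,0),.65)"
```

```text
n 1390 lid angle mode 0.07500000000000001 median 0.06567868603669753
t 78.7 tcp [ 429.8 -228.1  134.9] yaw 120.6 tilt 0.08 q [-0.76 -0.24 -0.41  1.4  -0.    0.28] F [ 0.5 -6.4 -4.7] gap 39.2 grip 23.1
[0.65, [1.5, 0, 8.5], 0.0],[0.65, [2.6, 0, 17], 0.0],[0.65, [3.4, 0, 25.5], 0.0],
```

Call:
servo_tool:
  increments:
    - [0.65, [1, 0, 6], 0]
    - [0.65, [2, 0, 12], 0]
    - [0.65, [3, 0, 18], 0]
    - [0.65, [3, 0, 24], 0]
    - [0.35, [3, 0, 26], 0]
    - [0.35, [3, 0, 26], 0]
    - [0.35, [3, 0, -10], 0]
    - [0.35, [3, 0, -50], 0]

```text
time: 79.65
tool_pos: [0.4292, -0.2257, 0.188]
tcp_rot: [1.556, 2.729, 0.001]
force: [0.3, 0.0, 0.8]
finger_gap: 0.651
grasp_force: 0.0
```

```bash
cat > lid0.py <<'E'
from arc import *
H=np.array([536.8,-411.5,105]);ey=np.array([-ex[1],ex[0],0])
for n in('top','scene'):
    W=cloud(grab(n))*1000;q=W-H;a=q@ex;b=q@ey
    for lo in(-190,-150,-100,-50):
        k=(abs(b)>45)&(abs(b)<112)&(a>lo)&(a<lo+30)&(q[...,2]>-20)&(q[...,2]<60);print(n,lo,k.sum(),np.round(np.median(W[k][:,2]),1) if k.any() else '')
    k=(abs(b)<25)&(a>-224)&(a<-200)&(q[...,2]>-10)&(q[...,2]<70);print('bar',np.round(np.percentile(W[k][:,2],[10,50,90]),1) if k.any() else '')
P=H-178*ex+62*ey;print('press at',P);plan((1,[*P[:2],150],120.6,8))
E
python3 lid0.py
```

```text
top -190 339 113.1
top -150 336 113.0
top -100 331 113.4
top -50 491 113.4
bar [123.1 126.1 128.6]
scene -190 238 112.4
scene -150 271 112.7
scene -100 294 113.0
scene -50 336 112.8
bar [120.2 125.  127.6]
press at [ 499.55663367 -226.72735142  105.        ]
t 79.8 tcp [ 431.1 -227.5  192.1] yaw 120.6 tilt 0.46 q [-0.76 -0.26 -0.32  1.5   0.    0.28] F [ 0.  -0.   0.3] gap 55.6 grip 0.0
[1, [-4.2, 7.4, 5.3], 0.0],[1, [-8.5, 14.8, 10.6], 0.0],[1, [-12.7, 22.2, 15.9], 0.0],[1, [-16.9, 29.6, 21.2], 0.0],[1, [-21.2, 37, 26.6], 0.0],[1, [-25, 44, 32], 0.0],[1, [-30, 52, 37], 0.0],[1, [-34, 59, 42], 0.0],
```

Call:
servo_tool:
  increments:
    - [1, [-9, 15, 0], 0]
    - [1, [-18, 30, 5], 0]
    - [1, [-26, 45, 20], 0]
    - [1, [-34, 59, 38], 0]
    - [1, [-34, 59, 52], 0]
    - [1, [-34, 59, 62], 0]
    - [1, [-34, 59, 68], 0]
    - [1, [-34, 59, 70], 0]

```text
time: 80.75
tool_pos: [0.4969, -0.2253, 0.1169]
tcp_rot: [1.557, 2.728, -0.0]
force: [-0.8, -0.5, 0.2]
finger_gap: 0.001
grasp_force: 0.0
```

```bash
python3 -c "
from h import *
plan((1,[499.6,-226.7,113],None,1))"
```

```text
t 80.8 tcp [ 496.9 -225.3  116.9] yaw 120.6 tilt 0.02 q [-0.67 -0.05 -0.27  1.35 -0.    0.37] F [-0.8 -0.5  0.2] gap 0.1 grip 0.0
[1, [-2.6, 1.6, 3.9], 0.0],
```

Call:
servo_tool:
  increments:
    - [1, [0, 0, 2], 0]
    - [1, [0, 0, 4], 0]
    - [1, [0, 0, 5], 0]
    - [1, [0, 0, 6], 0]
    - [1, [0, 0, 7], 0]
    - [1, [0, 0, 8], 0]
    - [1, [0, 0, 8], 0]
    - [1, [0, 0, 8], 0]

```text
time: 81.75
tool_pos: [0.4974, -0.2254, 0.1128]
tcp_rot: [1.555, 2.727, -0.001]
force: [-11.8, 7.1, 29.4]
finger_gap: -0.003
grasp_force: 14.8
```

Call:
servo_tool:
  increments:
    - [1, [0, 0, 0], 0]
    - [1, [0, 0, -10], 0]
    - [1, [0, 0, -40], 0]
    - [1, [0, 0, -90], 0]
    - [1, [0, 0, -130], 0]
    - [1, [0, 0, -150], 0]
    - [1, [0, 0, -150], 0]
    - [1, [0, 0, -150], 0]

```text
time: 82.75
tool_pos: [0.4969, -0.2249, 0.2576]
tcp_rot: [-1.556, -2.728, -0.0]
force: [-0.5, -0.6, -1.2]
finger_gap: 0.002
grasp_force: 0.0
```

```bash
python3 lid0.py; python3 chk.py; python3 st.py; python3 -c "
from h import *
a=dict(np.load('last_top.npz'));V=cloud(a)*1000
b=cv2.imread('pics/top0.png')
# bystanders: grey-level change
g=cv2.absdiff(b,cv2.imread('pics/tc.png')).max(-1)
for n,(u,v) in dict(loupe=(229,259),bottle=(254,110),tape=(213,113),stapler=(323,117)).items(): print(n,(g[v-25:v+25,u-25:u+25]>50).sum())"
```

```text
top -190 674 113.0
top -150 206 113.0
top -100 317 113.3
top -50 334 113.2
bar [122.7 126.3 128.9]
scene -190 241 112.6
scene -150 274 112.6
scene -100 306 112.8
scene -50 343 112.6
bar [121.1 124.7 127.2]
press at [ 499.55663367 -226.72735142  105.        ]
t 82.8 tcp [ 496.7 -224.8  257.3] yaw 120.6 tilt 0.12 q [-0.67 -0.05 -0.02  1.61 -0.    0.37] F [-0.1  0.1 -0.7] gap 0.0 grip 0.0
[1, [-0.4, 0.2, 13.4], -0.0],[1, [-0.8, 0.4, 26.8], -0.0],[1, [-1.3, 0.6, 40.2], -0.0],[1, [-1.7, 0.8, 53.7], -0.0],[1, [-2, 1, 67], -0.0],[1, [-3, 1, 80], -0.0],[1, [-3, 1, 94], -0.0],[1, [-3, 2, 107], -0.0],
s1 212 [538.  149.1] [34.6 37.8] 84.0 top z [86.1 89.7 92.7]
s2 201 [533.5  79.5] [38.  32.9] 88.8 top z [82.5 85.7 88.5]
s3 191 [528.6  16.1] [37.7 35.2] 88.9 top z [89.9 92.4 95.2]
t 82.9 tcp [ 496.7 -224.8  257.5] yaw 120.6 tilt 0.11 q [-0.66 -0.05 -0.01  1.61 -0.    0.37] F [-0.  -0.4  0.4] gap 0.2 grip 0.0
[0.65, [238, 203, 43], 0.0],
n 1131 lean 0.296068732619657 yawdeg -4.371611089339701 back x at z=0,y=82 568.1246877369874 z range [  7.37351861 163.58105289] y [-20.77436325 186.62313818]
loupe 0
bottle 0
tape 0
stapler 0
```

```bash
python3 -c "
from bench import hand_in
print(hand_in())"
```

```text
the job is handed in; nothing more can be done
None
```

The job is handed in: the board stands on its unfolded kickstand on the green sheet facing the robot (turned about 4° off straight ahead), the chest's three sample packs are upright on its ledge, and the lid is shut; I pressed it down with about 29 N but had no direct reading that it latched. The board got knocked about 4 cm partway through, so I set the pack I was holding upright on the table, put the board back, then carried on; the camera check shows the bystanders unmoved.

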